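# Pack hex-footed studs in the spatter booth

### The arm

A 7-joint arm with a two-finger parallel gripper is mounted at the origin on the work surface. World frame = base frame: x ahead of the robot, y to its left, z up, the work surface at z = 0. Lengths are in m, angles in rad, forces in N, time in s.
With the tool pointing down it reaches from about 0.425 to 0.925 m from the base axis. Payload 6.8 kg.
Tool frame: the origin (TCP) lies on the centre line of the jaws, within the pads' length; the fingertips stand arm.nose_length ahead of it and the grasp point (between the pads) is the TCP (arm.nose_length is the distance from the TCP to the fingertips, in m); z points along the fingers, y is the direction in which the jaws open and shut (so a half turn about z gives the same grasp; the last joint's range is limited). The gripper opens to 88 mm and grips with 3 to 60 N. Pads are 20 mm wide; open, the fingers measure 115 mm over their backs; the gripper's body (75 mm by 178 mm) begins 61 mm behind the grasp point.
Start: joints at [1.1, 0.477, 0.022, 1.555, -0.011, 1.109, -0.083], TCP at [0.24, -0.631, 0.242] pointing down, gripper open.
Joint ranges: [-2.96, 2.96], [-0.34, 2.1], [-1.41, 1.46], [0.24, 2.44], [-1.37, 4.51], [0.17, 1.92], [-2.96, 2.96]. Speed limits (rad/s): [2.39, 2.39, 3.14, 3.14, 3.14, 3.14, 3.14].

### API

Orientations are given as a unit quaternion [x, y, z, w].
In Python, from workcell import arm gives the robot as it stands.
- The arm moves only by the tool step_arm, never from a script. Its argument "plan" is a list that holds one entry, the list of rows, each a list of 7 numbers: the shift along the tool's x, y, z in mm, then the turn, a rotation vector about the tool's x, y, z in degrees, then the opening, from 0 (shut) to 1 (fully open). A call has exactly 10 rows; each row is the pose to reach, as a shift and turn from the pose measured when the call began, along the tool's axes at that moment; what a row does not reach only later rows make up. A row lasts 1/12 s, in which the tool goes at most 41.7 mm and 7.16 degrees, less where a joint would pass 70% of its speed; a pose out of reach is approached as far as the arm can. A call with a gripper value outside its range is refused whole. The fingers move at their own pace and stop on an object; "newtons" is the grip in N (left out, the last holds). Time passes only in rows, so rows that repeat a pose let the fingers close, or fill a call up. It gives the time, the measured TCP pose, the force and the opening at its end, in the units of the state.
- arm.sense(): the state, without advancing time (a new reading comes with each control period).
- arm.capture(name): name is "scene" or "top"; returns a dict with "frame" (420x560x3 uint8, red, green, blue), "mtx" (3x3 intrinsics, pixels), "position" and "orientation" of the camera in the world. Camera axes: x right, y up, looking along -z (the intrinsics and any distortion apply to the point x, -y, -z); pixel columns grow to the right and rows downward; lengths in m; the calibration is good to about 2 mm. A picture is of the moment at which its call begins. There is no depth.
- arm.finish_job(): hands the job in, once; it reports no verdict.
Trained networks look in a picture, given as the dict that the camera call returned (one of the last four; its "shot" number tells which), for a name from the list of things; names that differ only in an ending like _2 or _b are one class to them, and where a whole thing is asked for, a point or a joint stands for the part that bears it (a point fixed in the world has none). Each returns a list of dicts, best first, with "confidence" (0 to 1); they miss things now and then, are a little off and sometimes report something else, mostly with a low value. They report only what shows in the picture. A call takes as long as a camera call. They do not tell look-alikes from the thing itself.
- arm.silhouettes(picture, target): "region" (420x560 bool, what is visible of it) and "box" ([left, top, right, bottom] in pixels, round what is visible of it).
The state is a dict: "time": time; "q": joint angles; "qvel": joint speeds; "joint_efforts": joint torques, N m; "tcp_pos": TCP position; "tcp_rot": TCP orientation; "wrist_force": force on the tool from outside, world axes, zero at the start; "ft_torque": the same for the moment, N m; "gripper_width": finger opening in m.
Only numpy, scipy, OpenCV 4.12 (cv2) and the standard library are available. Lean on these libraries where they do the work, as an engineer would, in place of code of your own. Each camera call takes 0.05 s, during which the arm holds its last target.

### The job

Get the studs ready for welding: fold the green booth's front flap all the way down, then pull the carrier tray out by its yellow bar to its stop. Stand every stud from the rubber mat upright in the tray, close-packed with hexagon flats touching so that each stud touches at least two others; then push the loaded carrier fully home and, after that, fold the flap fully up again, leaving the can, hammer and red square alone.

Things in the scene. Friction and masses are not known exactly. Their poses are not given: they have to be found in the camera images.
- flap (a joint): Angle of the booth's front flap, rad: 0 = upright (shut), 1.571 = fully down, level, towards the robot. Hinged at its lower edge; a friction hinge (0.7 N m) holds it where it is left; 5 to 9 N at the bar moves it. Starts at 0 to 0.3. Green steel panel, 250 wide, 96 high, 8 mm thick.
- flap_bar (a point): Centre of the red round grab bar (12 mm thick, 120 long, along this y axis) above the flap's upper edge, on a post at each end; 45 mm from bar centre to panel edge. 145 mm from the hinge line in the panel's plane: straight above it when shut (177 mm above the table), 145 mm in front of it and 32 mm above the table when down.
- flap_hinge (a point): Middle of the flap's hinge line, 32 mm above the table. Its y axis runs along the hinge; with the flap upright its x axis points level into the booth (away from the robot), which is the direction the carrier slides home. The frame turns with the flap.
- carrier (a joint): How far the carrier tray is pulled out of the booth along its slide towards the robot, m: 0 = fully home against the inner stop, 0.14 = fully out against the outer stop. Slide friction about 6 N, no spring. Starts at 0 to 0.012. The flap must be down before it comes out: it travels just above the folded flap.
- carrier_bar (a point): Centre of the yellow round pull bar (12 mm thick, 110 mm long, level) above the carrier's front wall, 110 mm above the table, with 46 mm free below the bar's centre down to the wall's top; one steel post at each end. The point's y axis runs along the bar and its x axis points into the booth.
- carrier_floor (a point): Centre of the carrier's inner floor, 47 mm above the table: an open aluminium tray, inside 140 mm (x axis, into the booth) by 214 mm (y axis), walls 5 mm thick, 17 mm high inside. The pull bar is 72.5 mm from it along -x. Booth walls 130 mm high stand 127 mm to its +-y sides and behind; no roof. When fully out, only the rear 20 mm of the tray is between them.
- stud1: Steel stud, standing: hexagonal foot 54 mm across flats, 62.4 across corners, 18 high, with a round copper-coloured stem 20 mm thick, 52 high, on its middle; about 0.4 kg. Origin: centre of the underside; z up, x at a corner, y square to a flat. Feet touching flat to flat are 54 mm apart at the centres (57 still counts). Starts on the black mat (z = 0). Four to six of the six are present.
- stud2: Steel stud, standing: hexagonal foot 54 mm across flats, 62.4 across corners, 18 high, with a round copper-coloured stem 20 mm thick, 52 high, on its middle; about 0.4 kg. Origin: centre of the underside; z up, x at a corner, y square to a flat. Feet touching flat to flat are 54 mm apart at the centres (57 still counts). Starts on the black mat (z = 0). Four to six of the six are present.
- stud3: Steel stud, standing: hexagonal foot 54 mm across flats, 62.4 across corners, 18 high, with a round copper-coloured stem 20 mm thick, 52 high, on its middle; about 0.4 kg. Origin: centre of the underside; z up, x at a corner, y square to a flat. Feet touching flat to flat are 54 mm apart at the centres (57 still counts). Starts on the black mat (z = 0). Four to six of the six are present.
- stud4: Steel stud, standing: hexagonal foot 54 mm across flats, 62.4 across corners, 18 high, with a round copper-coloured stem 20 mm thick, 52 high, on its middle; about 0.4 kg. Origin: centre of the underside; z up, x at a corner, y square to a flat. Feet touching flat to flat are 54 mm apart at the centres (57 still counts). Starts on the black mat (z = 0). Four to six of the six are present.
- stud5: Steel stud, standing: hexagonal foot 54 mm across flats, 62.4 across corners, 18 high, with a round copper-coloured stem 20 mm thick, 52 high, on its middle; about 0.4 kg. Origin: centre of the underside; z up, x at a corner, y square to a flat. Feet touching flat to flat are 54 mm apart at the centres (57 still counts). Starts on the black mat (z = 0). Four to six of the six are present.
- stud6: Steel stud, standing: hexagonal foot 54 mm across flats, 62.4 across corners, 18 high, with a round copper-coloured stem 20 mm thick, 52 high, on its middle; about 0.4 kg. Origin: centre of the underside; z up, x at a corner, y square to a flat. Feet touching flat to flat are 54 mm apart at the centres (57 still counts). Starts on the black mat (z = 0). Four to six of the six are present.
- can: Bystander: blue can, 60 mm across, 140 mm high, standing; leave alone. Origin under its centre.
- hammer: Bystander: hammer lying on the table; leave alone.
- square: Bystander: red slab-shaped welding magnet, 90 x 90 x 20 mm, lying flat; leave alone. Origin under its centre.
Not all that is in view belongs to the job. What is shaped like the stud1 but brown or pink is not meant.

How it is judged:
On the way, in this order (a step that is already met when the one before it is completed fails the run):
1. the flap is folded fully down (value of joint flap above 1.45 rad), for 0.2 s.
2. the carrier is pulled out to its stop, with the flap down (value of joint carrier above 0.132 m and value of joint flap above 1.4 rad), for 0.2 s.
3. every stud stands in the pulled-out tray, each touching at least two others flat to flat (x of stud1 in the frame of carrier_floor between -0.07 and 0.07 m and y of stud1 in the frame of carrier_floor between -0.107 and 0.107 m and z of stud1 in the frame of carrier_floor between -0.006 and 0.006 m and angle between each of stud1, stud2, stud3, stud4, stud5, stud6's own z axis and vertical below 0.1 rad and x of stud2 in the frame of carrier_floor between -0.07 and 0.07 m and y of stud2 in the frame of carrier_floor between -0.107 and 0.107 m and z of stud2 in the frame of carrier_floor between -0.006 and 0.006 m and x of stud3 in the frame of carrier_floor between -0.07 and 0.07 m and y of stud3 in the frame of carrier_floor between -0.107 and 0.107 m and z of stud3 in the frame of carrier_floor between -0.006 and 0.006 m and x of stud4 in the frame of carrier_floor between -0.07 and 0.07 m and y of stud4 in the frame of carrier_floor between -0.107 and 0.107 m and z of stud4 in the frame of carrier_floor between -0.006 and 0.006 m and x of stud5 in the frame of carrier_floor between -0.07 and 0.07 m and y of stud5 in the frame of carrier_floor between -0.107 and 0.107 m and z of stud5 in the frame of carrier_floor between -0.006 and 0.006 m and x of stud6 in the frame of carrier_floor between -0.07 and 0.07 m and y of stud6 in the frame of carrier_floor between -0.107 and 0.107 m and z of stud6 in the frame of carrier_floor between -0.006 and 0.006 m and (distance between stud1 and stud3 below 0.057 m or distance between stud1 and stud4 below 0.057 m or distance between stud1 and stud5 below 0.057 m or distance between stud1 and stud6 below 0.057 m) and (distance between stud1 and stud2 below 0.057 m or distance between stud1 and stud4 below 0.057 m or distance between stud1 and stud5 below 0.057 m or distance between stud1 and stud6 below 0.057 m) and (distance between stud1 and stud2 below 0.057 m or distance between stud1 and stud3 below 0.057 m or distance between stud1 and stud5 below 0.057 m or distance between stud1 and stud6 below 0.057 m) and (distance between stud1 and stud2 below 0.057 m or distance between stud1 and stud3 below 0.057 m or distance between stud1 and stud4 below 0.057 m or distance between stud1 and stud6 below 0.057 m) and (distance between stud1 and stud2 below 0.057 m or distance between stud1 and stud3 below 0.057 m or distance between stud1 and stud4 below 0.057 m or distance between stud1 and stud5 below 0.057 m) and (distance between stud2 and stud3 below 0.057 m or distance between stud2 and stud4 below 0.057 m or distance between stud2 and stud5 below 0.057 m or distance between stud2 and stud6 below 0.057 m) and (distance between stud2 and stud1 below 0.057 m or distance between stud2 and stud4 below 0.057 m or distance between stud2 and stud5 below 0.057 m or distance between stud2 and stud6 below 0.057 m) and (distance between stud2 and stud1 below 0.057 m or distance between stud2 and stud3 below 0.057 m or distance between stud2 and stud5 below 0.057 m or distance between stud2 and stud6 below 0.057 m) and (distance between stud2 and stud1 below 0.057 m or distance between stud2 and stud3 below 0.057 m or distance between stud2 and stud4 below 0.057 m or distance between stud2 and stud6 below 0.057 m) and (distance between stud2 and stud1 below 0.057 m or distance between stud2 and stud3 below 0.057 m or distance between stud2 and stud4 below 0.057 m or distance between stud2 and stud5 below 0.057 m) and (distance between stud3 and stud2 below 0.057 m or distance between stud3 and stud4 below 0.057 m or distance between stud3 and stud5 below 0.057 m or distance between stud3 and stud6 below 0.057 m) and (distance between stud3 and stud1 below 0.057 m or distance between stud3 and stud4 below 0.057 m or distance between stud3 and stud5 below 0.057 m or distance between stud3 and stud6 below 0.057 m) and (distance between stud3 and stud1 below 0.057 m or distance between stud3 and stud2 below 0.057 m or distance between stud3 and stud5 below 0.057 m or distance between stud3 and stud6 below 0.057 m) and (distance between stud3 and stud1 below 0.057 m or distance between stud3 and stud2 below 0.057 m or distance between stud3 and stud4 below 0.057 m or distance between stud3 and stud6 below 0.057 m) and (distance between stud3 and stud1 below 0.057 m or distance between stud3 and stud2 below 0.057 m or distance between stud3 and stud4 below 0.057 m or distance between stud3 and stud5 below 0.057 m) and (distance between stud4 and stud2 below 0.057 m or distance between stud4 and stud3 below 0.057 m or distance between stud4 and stud5 below 0.057 m or distance between stud4 and stud6 below 0.057 m) and (distance between stud4 and stud1 below 0.057 m or distance between stud4 and stud3 below 0.057 m or distance between stud4 and stud5 below 0.057 m or distance between stud4 and stud6 below 0.057 m) and (distance between stud4 and stud1 below 0.057 m or distance between stud4 and stud2 below 0.057 m or distance between stud4 and stud5 below 0.057 m or distance between stud4 and stud6 below 0.057 m) and (distance between stud4 and stud1 below 0.057 m or distance between stud4 and stud2 below 0.057 m or distance between stud4 and stud3 below 0.057 m or distance between stud4 and stud6 below 0.057 m) and (distance between stud4 and stud1 below 0.057 m or distance between stud4 and stud2 below 0.057 m or distance between stud4 and stud3 below 0.057 m or distance between stud4 and stud5 below 0.057 m) and (distance between stud5 and stud2 below 0.057 m or distance between stud5 and stud3 below 0.057 m or distance between stud5 and stud4 below 0.057 m or distance between stud5 and stud6 below 0.057 m) and (distance between stud5 and stud1 below 0.057 m or distance between stud5 and stud3 below 0.057 m or distance between stud5 and stud4 below 0.057 m or distance between stud5 and stud6 below 0.057 m) and (distance between stud5 and stud1 below 0.057 m or distance between stud5 and stud2 below 0.057 m or distance between stud5 and stud4 below 0.057 m or distance between stud5 and stud6 below 0.057 m) and (distance between stud5 and stud1 below 0.057 m or distance between stud5 and stud2 below 0.057 m or distance between stud5 and stud3 below 0.057 m or distance between stud5 and stud6 below 0.057 m) and (distance between stud5 and stud1 below 0.057 m or distance between stud5 and stud2 below 0.057 m or distance between stud5 and stud3 below 0.057 m or distance between stud5 and stud4 below 0.057 m) and (distance between stud6 and stud2 below 0.057 m or distance between stud6 and stud3 below 0.057 m or distance between stud6 and stud4 below 0.057 m or distance between stud6 and stud5 below 0.057 m) and (distance between stud6 and stud1 below 0.057 m or distance between stud6 and stud3 below 0.057 m or distance between stud6 and stud4 below 0.057 m or distance between stud6 and stud5 below 0.057 m) and (distance between stud6 and stud1 below 0.057 m or distance between stud6 and stud2 below 0.057 m or distance between stud6 and stud4 below 0.057 m or distance between stud6 and stud5 below 0.057 m) and (distance between stud6 and stud1 below 0.057 m or distance between stud6 and stud2 below 0.057 m or distance between stud6 and stud3 below 0.057 m or distance between stud6 and stud5 below 0.057 m) and (distance between stud6 and stud1 below 0.057 m or distance between stud6 and stud2 below 0.057 m or distance between stud6 and stud3 below 0.057 m or distance between stud6 and stud4 below 0.057 m) and linear speed of each of stud1, stud2, stud3, stud4, stud5, stud6 below 0.02 m/s and value of joint carrier above 0.11 m), for 0.3 s.
4. the loaded carrier is fully home while the flap is still down (value of joint carrier below 0.006 m and value of joint flap above 1 rad), for 0.2 s.
At the end, for the whole second after the job is handed in: Every stud present stands upright (within 0.1 rad) on the tray floor, at rest, its centre within 57 mm of at least two other studs' centres (flats touching, 3 mm play); the carrier is within 8 mm of fully home; the flap is within 0.06 rad of upright (x of stud1 in the frame of carrier_floor between -0.07 and 0.07 m and y of stud1 in the frame of carrier_floor between -0.107 and 0.107 m and z of stud1 in the frame of carrier_floor between -0.006 and 0.006 m and angle between each of stud1, stud2, stud3, stud4, stud5, stud6's own z axis and vertical below 0.1 rad and x of stud2 in the frame of carrier_floor between -0.07 and 0.07 m and y of stud2 in the frame of carrier_floor between -0.107 and 0.107 m and z of stud2 in the frame of carrier_floor between -0.006 and 0.006 m and x of stud3 in the frame of carrier_floor between -0.07 and 0.07 m and y of stud3 in the frame of carrier_floor between -0.107 and 0.107 m and z of stud3 in the frame of carrier_floor between -0.006 and 0.006 m and x of stud4 in the frame of carrier_floor between -0.07 and 0.07 m and y of stud4 in the frame of carrier_floor between -0.107 and 0.107 m and z of stud4 in the frame of carrier_floor between -0.006 and 0.006 m and x of stud5 in the frame of carrier_floor between -0.07 and 0.07 m and y of stud5 in the frame of carrier_floor between -0.107 and 0.107 m and z of stud5 in the frame of carrier_floor between -0.006 and 0.006 m and x of stud6 in the frame of carrier_floor between -0.07 and 0.07 m and y of stud6 in the frame of carrier_floor between -0.107 and 0.107 m and z of stud6 in the frame of carrier_floor between -0.006 and 0.006 m and (distance between stud1 and stud3 below 0.057 m or distance between stud1 and stud4 below 0.057 m or distance between stud1 and stud5 below 0.057 m or distance between stud1 and stud6 below 0.057 m) and (distance between stud1 and stud2 below 0.057 m or distance between stud1 and stud4 below 0.057 m or distance between stud1 and stud5 below 0.057 m or distance between stud1 and stud6 below 0.057 m) and (distance between stud1 and stud2 below 0.057 m or distance between stud1 and stud3 below 0.057 m or distance between stud1 and stud5 below 0.057 m or distance between stud1 and stud6 below 0.057 m) and (distance between stud1 and stud2 below 0.057 m or distance between stud1 and stud3 below 0.057 m or distance between stud1 and stud4 below 0.057 m or distance between stud1 and stud6 below 0.057 m) and (distance between stud1 and stud2 below 0.057 m or distance between stud1 and stud3 below 0.057 m or distance between stud1 and stud4 below 0.057 m or distance between stud1 and stud5 below 0.057 m) and (distance between stud2 and stud3 below 0.057 m or distance between stud2 and stud4 below 0.057 m or distance between stud2 and stud5 below 0.057 m or distance between stud2 and stud6 below 0.057 m) and (distance between stud2 and stud1 below 0.057 m or distance between stud2 and stud4 below 0.057 m or distance between stud2 and stud5 below 0.057 m or distance between stud2 and stud6 below 0.057 m) and (distance between stud2 and stud1 below 0.057 m or distance between stud2 and stud3 below 0.057 m or distance between stud2 and stud5 below 0.057 m or distance between stud2 and stud6 below 0.057 m) and (distance between stud2 and stud1 below 0.057 m or distance between stud2 and stud3 below 0.057 m or distance between stud2 and stud4 below 0.057 m or distance between stud2 and stud6 below 0.057 m) and (distance between stud2 and stud1 below 0.057 m or distance between stud2 and stud3 below 0.057 m or distance between stud2 and stud4 below 0.057 m or distance between stud2 and stud5 below 0.057 m) and (distance between stud3 and stud2 below 0.057 m or distance between stud3 and stud4 below 0.057 m or distance between stud3 and stud5 below 0.057 m or distance between stud3 and stud6 below 0.057 m) and (distance between stud3 and stud1 below 0.057 m or distance between stud3 and stud4 below 0.057 m or distance between stud3 and stud5 below 0.057 m or distance between stud3 and stud6 below 0.057 m) and (distance between stud3 and stud1 below 0.057 m or distance between stud3 and stud2 below 0.057 m or distance between stud3 and stud5 below 0.057 m or distance between stud3 and stud6 below 0.057 m) and (distance between stud3 and stud1 below 0.057 m or distance between stud3 and stud2 below 0.057 m or distance between stud3 and stud4 below 0.057 m or distance between stud3 and stud6 below 0.057 m) and (distance between stud3 and stud1 below 0.057 m or distance between stud3 and stud2 below 0.057 m or distance between stud3 and stud4 below 0.057 m or distance between stud3 and stud5 below 0.057 m) and (distance between stud4 and stud2 below 0.057 m or distance between stud4 and stud3 below 0.057 m or distance between stud4 and stud5 below 0.057 m or distance between stud4 and stud6 below 0.057 m) and (distance between stud4 and stud1 below 0.057 m or distance between stud4 and stud3 below 0.057 m or distance between stud4 and stud5 below 0.057 m or distance between stud4 and stud6 below 0.057 m) and (distance between stud4 and stud1 below 0.057 m or distance between stud4 and stud2 below 0.057 m or distance between stud4 and stud5 below 0.057 m or distance between stud4 and stud6 below 0.057 m) and (distance between stud4 and stud1 below 0.057 m or distance between stud4 and stud2 below 0.057 m or distance between stud4 and stud3 below 0.057 m or distance between stud4 and stud6 below 0.057 m) and (distance between stud4 and stud1 below 0.057 m or distance between stud4 and stud2 below 0.057 m or distance between stud4 and stud3 below 0.057 m or distance between stud4 and stud5 below 0.057 m) and (distance between stud5 and stud2 below 0.057 m or distance between stud5 and stud3 below 0.057 m or distance between stud5 and stud4 below 0.057 m or distance between stud5 and stud6 below 0.057 m) and (distance between stud5 and stud1 below 0.057 m or distance between stud5 and stud3 below 0.057 m or distance between stud5 and stud4 below 0.057 m or distance between stud5 and stud6 below 0.057 m) and (distance between stud5 and stud1 below 0.057 m or distance between stud5 and stud2 below 0.057 m or distance between stud5 and stud4 below 0.057 m or distance between stud5 and stud6 below 0.057 m) and (distance between stud5 and stud1 below 0.057 m or distance between stud5 and stud2 below 0.057 m or distance between stud5 and stud3 below 0.057 m or distance between stud5 and stud6 below 0.057 m) and (distance between stud5 and stud1 below 0.057 m or distance between stud5 and stud2 below 0.057 m or distance between stud5 and stud3 below 0.057 m or distance between stud5 and stud4 below 0.057 m) and (distance between stud6 and stud2 below 0.057 m or distance between stud6 and stud3 below 0.057 m or distance between stud6 and stud4 below 0.057 m or distance between stud6 and stud5 below 0.057 m) and (distance between stud6 and stud1 below 0.057 m or distance between stud6 and stud3 below 0.057 m or distance between stud6 and stud4 below 0.057 m or distance between stud6 and stud5 below 0.057 m) and (distance between stud6 and stud1 below 0.057 m or distance between stud6 and stud2 below 0.057 m or distance between stud6 and stud4 below 0.057 m or distance between stud6 and stud5 below 0.057 m) and (distance between stud6 and stud1 below 0.057 m or distance between stud6 and stud2 below 0.057 m or distance between stud6 and stud3 below 0.057 m or distance between stud6 and stud5 below 0.057 m) and (distance between stud6 and stud1 below 0.057 m or distance between stud6 and stud2 below 0.057 m or distance between stud6 and stud3 below 0.057 m or distance between stud6 and stud4 below 0.057 m) and linear speed of each of stud1, stud2, stud3, stud4, stud5, stud6 below 0.02 m/s and value of joint carrier below 0.008 m and value of joint flap below 0.06 rad).
It fails at once if the carrier is driven into the flap: more than 30 mm out while the flap is not down (value of joint carrier above 0.03 m and value of joint flap below 1.2 rad).
It fails at once if the can is disturbed (moved more than 30 mm) (distance of can from where it was at the start of the episode above 0.03 m).
It fails at once if the hammer is disturbed (moved more than 30 mm) (distance of hammer from where it was at the start of the episode above 0.03 m).
It fails at once if the square is disturbed (moved more than 30 mm) (distance of square from where it was at the start of the episode above 0.03 m).
Of stud1, stud2, stud3, stud4, stud5, stud6 only 4 to 6 are there at a start; the rules pass over those that are not, and their reading is None.
At some moment in a run one of stud1, stud2, stud3, stud4, stud5, stud6 may be knocked a few centimetres aside while the robot is not near it.
It also fails if it takes over 210 s, if anything falls off the work surface, if the arm or the gripper's body presses on something with over 40 N, if the wrist force passes 120 N, or if a joint passes its speed limit or range.

## Working session

There is one attempt and no reset: what is moved stays moved. The work goes in short steps, Python scripts to look and compute and a tool call to move; the robot and the scene stay as the last step left them, time stands still between calls to the robot, and variables do not carry over. Pictures are saved under pics/ and viewed, and the job is handed in when it is done.

Besides the shell and the picture viewer there is one more tool, called after "Call:" as name([rows], argument=value, ...), one row to a line, values as JSON. step_arm: Moves the arm, as the interface text tells. Its arguments: {"type":"object","properties":{"plan":{"type":"array"},"newtons":{"type":"number"}},"required":["plan"]}

```bash
ls; mkdir -p pics
python3 - <<'E'
from workcell import arm
import cv2,json
s=arm.sense(); print({k:(v if not hasattr(v,'round') else v) for k,v in s.items()}); print(arm.nose_length)
for n in ("scene","top"):
    c=arm.capture(n); cv2.imwrite(f"pics/{n}0.png",c["frame"][:,:,::-1]); print(n,c["mtx"],c["position"],c["orientation"],c["shot"],c.keys())
E
```

```text
pics
{'time': 0.0, 'q': array([ 1.09990545,  0.47778842,  0.02234854,  1.55642562, -0.01149859,
        1.10929599, -0.08312606]), 'qvel': array([-0.00084208,  0.00078337, -0.00093746,  0.00011385,  0.00068556,
       -0.00047016, -0.00164095]), 'joint_efforts': array([-3.36172400e-05, -5.82859790e+01,  1.53466880e+00, -2.72613072e+01,
       -5.42607217e-02,  1.69400778e-02,  1.29359642e-04]), 'tcp_pos': array([ 0.23933231, -0.63054861,  0.24070061]), 'tcp_rot': array([ 9.83593543e-01,  1.80396623e-01, -2.28604383e-04, -8.64830697e-04]), 'wrist_force': array([ 0.47107585, -0.6600273 , -0.05106369]), 'ft_torque': array([ 0.04546081, -0.06679266, -0.00236366]), 'gripper_width': 0.08759877831199889}
0.019
scene [[477.38294123   0.         276.8463636 ]
 [  0.         477.38294123 217.06253682]
 [  0.           0.           1.        ]] [1.56441543 0.47527217 1.03518639] [0.23800878 0.34443618 0.75686552 0.50186663] 1 dict_keys(['frame', 'mtx', 'position', 'orientation', 'shot'])
top [[438.71931614   0.         281.45257868]
 [  0.         438.71931614 207.72363217]
 [  0.           0.           1.        ]] [0.41545153 0.04769633 1.14141997] [-0.05112929  0.04382676  0.71335427 -0.69756053] 2 dict_keys(['frame', 'mtx', 'position', 'orientation', 'shot'])
```

View pics/scene0.png

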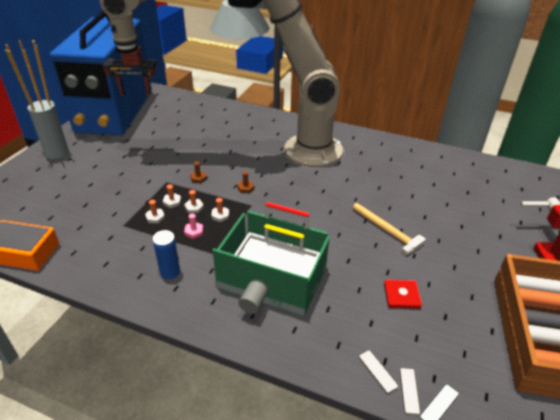

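View pics/top0.png

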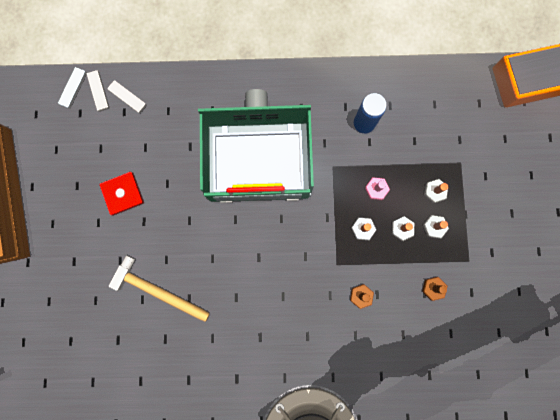

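The top view shows the booth around (257,150) with the red bar at (257,189) and the yellow bar at (257,186). There are four silver studs on the mat at (364,229), (403,229), (436,227) and (436,189). The pink one at (377,188) and the brown ones at (361,295) and (435,288) are look-alikes. Next I'll measure.

```bash
cat > h.py <<'E'
import numpy as np, cv2
from scipy.spatial.transform import Rotation as R
from scipy.optimize import least_squares
from workcell import arm
def proj(c,P):
    P=np.atleast_2d(P); Rm=R.from_quat(c["orientation"]).as_matrix()
    q=(P-c["position"])@Rm; q=q*np.array([1,-1,-1]); u=q@np.array(c["mtx"]).T
    return u[:,:2]/u[:,2:]
def unproj(c,px,z):
    px=np.atleast_2d(px).astype(float); Rm=R.from_quat(c["orientation"]).as_matrix()
    d=np.c_[px,np.ones(len(px))]@np.linalg.inv(np.array(c["mtx"])).T
    d=(d*np.array([1,-1,-1]))@Rm.T; p=np.array(c["position"])
    t=(z-p[2])/d[:,2]; return p+d*t[:,None]
def crop(c,name,u0,v0,u1,v1,k):
    f=c["frame"][v0:v1,u0:u1,::-1]; cv2.imwrite(f"pics/{name}.png",cv2.resize(f,None,fx=k,fy=k,interpolation=cv2.INTER_CUBIC))
E
python3 - <<'E'
from h import *
c=arm.capture("top"); s=arm.capture("scene")
np.set_printoptions(precision=4,suppress=True)
crop(c,"t_booth",190,85,325,215,6); crop(c,"t_mat",330,160,470,310,5)
for cc,nm in((c,"top"),(s,"scene")):
  for t in("flap_bar","carrier_bar","carrier_floor","stud1","can","hammer","square"):
    for r in arm.silhouettes(cc,t):
        m=r["region"]; ys,xs=np.nonzero(m); print(nm,t,round(r["confidence"],2),[int(b) for b in r["box"]],m.sum(),xs.mean().round(1),ys.mean().round(1))
E
```

```text
top flap_bar 0.6 [202, 181, 311, 202] 1220 256.6 193.3
top carrier_bar 0.8 [211, 130, 304, 192] 5048 257.6 159.5
top carrier_floor 0.58 [214, 127, 301, 191] 5022 257.7 159.4
top stud1 0.98 [393, 215, 414, 240] 421 402.6 228.2
top stud1 0.85 [350, 284, 373, 305] 416 361.8 296.1
top stud1 0.76 [423, 212, 447, 238] 432 435.3 226.1
top stud1 0.68 [425, 179, 450, 202] 414 435.5 190.5
top stud1 0.62 [425, 274, 445, 298] 452 434.5 287.8
top stud1 0.55 [350, 220, 373, 240] 409 363.1 228.4
top stud1 0.19 [109, 254, 210, 322] 1332 154.5 290.3
top can 0.63 [354, 93, 386, 132] 916 369.4 112.8
top hammer 0.9 [109, 254, 208, 322] 1373 153.6 289.7
top square 0.57 [110, 255, 209, 322] 1316 153.8 289.8
scene flap_bar 0.82 [246, 204, 328, 253] 1688 286.2 229.3
scene carrier_bar 0.78 [235, 224, 319, 278] 2167 278.3 252.3
scene carrier_bar 0.58 [245, 204, 327, 251] 1767 285.7 228.7
scene carrier_floor 0.66 [231, 224, 318, 278] 2229 278.0 252.2
scene stud1 0.78 [164, 186, 180, 206] 220 171.1 198.4
scene stud1 0.76 [210, 198, 231, 219] 232 219.3 211.8
scene stud1 0.7 [190, 163, 204, 185] 217 197.2 174.5
scene stud1 0.67 [237, 173, 253, 192] 237 244.7 184.9
scene stud1 0.63 [144, 201, 165, 225] 295 153.6 214.6
scene stud1 0.56 [187, 191, 200, 213] 245 193.2 204.9
scene stud1 0.55 [184, 215, 201, 238] 298 193.0 228.0
scene can 0.84 [151, 228, 180, 281] 1001 165.9 254.7
scene hammer 0.89 [354, 203, 425, 257] 755 391.7 231.1
scene square 0.92 [379, 278, 421, 312] 1014 401.6 294.5
```

View pics/t_booth.png

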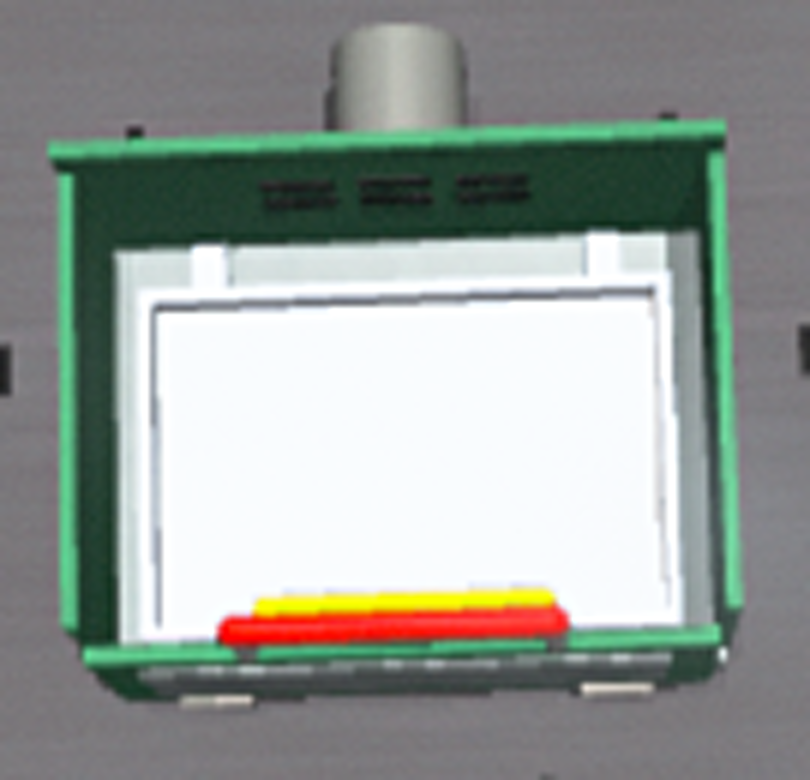

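View pics/t_mat.png

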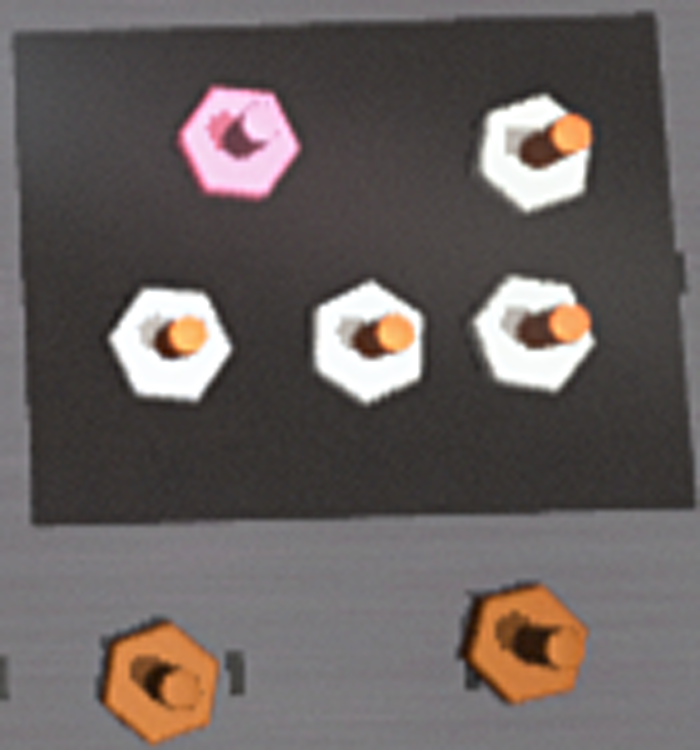

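```bash
cat >> h.py <<'E'
np.set_printoptions(precision=4,suppress=True)
def hsv(c): return cv2.cvtColor(c["frame"],cv2.COLOR_RGB2HSV)
def red(c,box):
    h=hsv(c); m=((h[...,0]<8)|(h[...,0]>172))&(h[...,1]>180)&(h[...,2]>120); z=np.zeros_like(m); a,b,d,e=box; z[b:e,a:d]=m[b:e,a:d]; return z
def yellow(c,box):
    h=hsv(c); m=(h[...,0]>22)&(h[...,0]<36)&(h[...,1]>170)&(h[...,2]>120); z=np.zeros_like(m); a,b,d,e=box; z[b:e,a:d]=m[b:e,a:d]; return z
def ends(m):
    ys,xs=np.nonzero(m); p=np.c_[xs,ys].astype(float); c0=p.mean(0); _,_,v=np.linalg.svd(p-c0); d=v[0]; t=(p-c0)@d; return c0,c0+d*t.min(),c0+d*t.max(),len(p)
def tri(cs,pxs,p0=(0.6,0.1,0.1)):
    f=lambda P: np.concatenate([proj(c,P)[0]-px for c,px in zip(cs,pxs)])
    r=least_squares(f,p0); return r.x,r.fun
def hexmodel(x,y,th,z0=0.,stem=True):
    a=th+np.arange(6)*np.pi/3; r=.0312
    H=np.c_[x+r*np.cos(a),y+r*np.sin(a)]
    return H
def render(c,x,y,th,u0,v0,w,h,k,z0=0.):
    im=np.zeros((h*k,w*k),np.uint8)
    H=hexmodel(x,y,th)
    P=np.r_[np.c_[H,np.full(6,z0)],np.c_[H,np.full(6,z0+.018)]]
    q=(proj(c,P)-[u0,v0]+.5)*k-.5
    hull=cv2.convexHull(q.astype(np.float32)); cv2.fillPoly(im,[np.round(hull*16).astype(np.int32)],255,shift=4)
    a=np.linspace(0,2*np.pi,24,endpoint=False); S=np.c_[x+.01*np.cos(a),y+.01*np.sin(a)]
    P=np.r_[np.c_[S,np.full(24,z0+.018)],np.c_[S,np.full(24,z0+.07)]]
    q=(proj(c,P)-[u0,v0]+.5)*k-.5
    hull=cv2.convexHull(q.astype(np.float32)); cv2.fillPoly(im,[np.round(hull*16).astype(np.int32)],255,shift=4)
    return cv2.resize(im,(w,h),interpolation=cv2.INTER_AREA).astype(float)/255
def fithex(c,px,z0=0.):
    """px: rough image position of foot; mask = bright or saturated vs dark mat"""
    from scipy.optimize import minimize
    u0,v0=int(px[0])-19,int(px[1])-19; w=h=38
    V=c["frame"][v0:v0+h,u0:u0+w].astype(float).max(2)
    H=hsv(c)[v0:v0+h,u0:u0+w]
    bg=np.median(V[V<120]); A=np.clip((V-bg)/(225-bg),0,1)
    A[(H[...,1]>110)&(V>60)]=1
    lab,n=None,None
    nn,lab=cv2.connectedComponents((A>.25).astype(np.uint8)); l=lab[h//2-3:h//2+4,w//2-3:w//2+4]; l=np.bincount(l[l>0]).argmax()
    keep=cv2.dilate((lab==l).astype(np.uint8),np.ones((3,3)))>0; A[~keep]=0
    # fill dark shadow on the foot
    cs,_=cv2.findContours((A>.6).astype(np.uint8),cv2.RETR_EXTERNAL,cv2.CHAIN_APPROX_NONE); fi=np.zeros((h,w),np.uint8); cv2.drawContours(fi,cs,-1,1,-1)
    er=cv2.erode(fi,np.ones((3,3)))>0; A[er]=1
    g=unproj(c,px,z0+.009)[0]
    best=None
    cost=lambda p: ((render(c,p[0]/1e3,p[1]/1e3,p[2]/20,u0,v0,w,h,8,z0)-A)**2).sum()
    for t0 in np.arange(0,60,15):
        r=minimize(cost,[g[0]*1e3,g[1]*1e3,np.radians(t0)*20],method="Nelder-Mead",options=dict(initial_simplex=np.array([g[0]*1e3,g[1]*1e3,np.radians(t0)*20])+np.array([[0,0,0],[3,0,0],[0,3,0],[0,0,3]]),xatol=.02,fatol=1e-3))
        if best is None or r.fun<best.fun: best=r
    return best.x[0]/1e3,best.x[1]/1e3,np.degrees(best.x[2]/20)%60,best.fun
E
python3 - <<'E'
from h import *
c=arm.capture("top"); s=arm.capture("scene")
bt=(200,170,320,210); bs=(240,190,335,250)
for f in(red,yellow):
    a=ends(f(c,bt)); b=ends(f(s,bs)); print(f.__name__,a,b)
    print("centre",tri([c,s],[a[0],b[0]]))
    print([unproj(c,p,.177 if f is red else .11)[0] for p in a[:3]])
    # order ends
for p in [(50,145),(725,125),(65,630),(742,605)]:
    print("rim",unproj(c,(np.array(p)+.5)/6-.5+[190,85],.13))
for px in [(364,229),(403,229),(436,227),(436,190)]:
    print(px,fithex(c,px))
E
```

```text
red (array([254.987, 188.987]), array([283.0346, 188.1189]), array([226.9645, 189.8543]), 231) (array([286.4397, 208.9716]), array([265.8767, 203.4599]), array([307.1294, 214.5173]), 141)
centre (array([0.5894, 0.1142, 0.1782]), array([ 0.0834, -0.0329,  0.1134,  0.0038]))
[array([0.5895, 0.1144, 0.177 ]), array([0.59  , 0.0518, 0.177 ]), array([0.589 , 0.1771, 0.177 ])]
yellow (array([256.2035, 184.8938]), array([232.9869, 185.4858]), array([281.0067, 184.2614]), 113) (array([283.589 , 230.6347]), array([263.9558, 225.1583]), array([303.2461, 236.1177]), 219)
centre (array([0.6108, 0.1156, 0.1141]), array([ 0.0576, -0.0228,  0.0749,  0.0029]))
[array([0.6115, 0.116 , 0.11  ]), array([0.6114, 0.1716, 0.11  ]), array([0.6116, 0.0567, 0.11  ])]
rim [[0.7971 0.2524 0.13  ]]
rim [[ 0.7984 -0.0182  0.13  ]]
rim [[0.5996 0.2457 0.13  ]]
rim [[ 0.6033 -0.0189  0.13  ]]
(364, 229) (np.float64(0.5101598074643516), np.float64(-0.15301646985109765), np.float64(23.774073630637115), np.float64(4.168066144127771))
(403, 229) (np.float64(0.5088395848911266), np.float64(-0.25540727250541684), np.float64(56.1127151533556), np.float64(13.15941166938336))
(436, 227) (np.float64(0.5113724895632941), np.float64(-0.3392552377979218), np.float64(20.639879861329593), np.float64(20.95760323118046))
(436, 190) (np.float64(0.6049148025695059), np.float64(-0.34650477530551804), np.float64(48.631289117759664), np.float64(22.634148404459822))
```

```bash
cat >> h.py <<'E'
def overlay(c,fits,name,u0,v0,u1,v1,k,z0=0.):
    f=cv2.resize(np.ascontiguousarray(c["frame"][v0:v1,u0:u1,::-1]),None,fx=k,fy=k,interpolation=cv2.INTER_CUBIC)
    for x,y,t in fits:
        for z in(z0,z0+.018):
            q=(proj(c,np.c_[hexmodel(x,y,np.radians(t)),np.full(6,z)])-[u0,v0]+.5)*k-.5
            cv2.polylines(f,[np.round(q).astype(np.int32)],True,(0,0,255) if z==z0 else (0,255,0),1)
        a=np.linspace(0,2*np.pi,24,endpoint=False)
        q=(proj(c,np.c_[x+.01*np.cos(a),y+.01*np.sin(a),np.full(24,z0+.07)])-[u0,v0]+.5)*k-.5
        cv2.polylines(f,[np.round(q).astype(np.int32)],True,(255,0,0),1)
    cv2.imwrite(f"pics/{name}.png",f)
E
python3 - <<'E'
from h import *
c=arm.capture("top")
F=[(.5102,-.153,23.8),(.5088,-.2554,56.1),(.5114,-.3393,20.6),(.6049,-.3465,48.6)]
overlay(c,F,"ov0",345,170,455,245,7)
E
```

```text
(no output)
```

View pics/ov0.png

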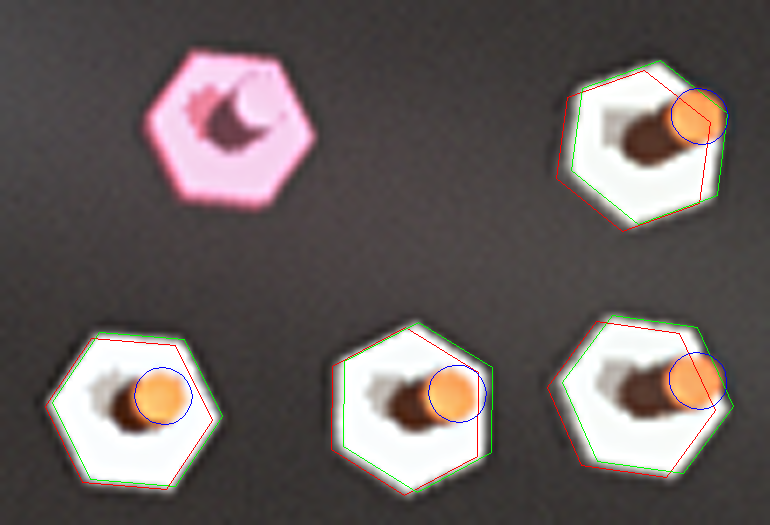

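Run:
```python
s=open('h.py').read()
s=s.replace("P=np.r_[np.c_[H,np.full(6,z0)],np.c_[H,np.full(6,z0+.018)]]\n    q=(proj(c,P)-[u0,v0]+.5)*k-.5\n    hull","P=np.c_[H,np.full(6,z0+.018)]\n    q=(proj(c,P)-[u0,v0]+.5)*k-.5\n    hull",1)
open('h.py','w').write(s)
from h import *
c=arm.capture("top")
F=[fithex(c,p) for p in [(364,229),(403,229),(436,227),(436,190)]]
for f in F: print(np.array(f))
overlay(c,[f[:3] for f in F],"ov1",345,170,455,245,7)
h=hsv(c)
m=((h[...,0]>7)&(h[...,0]<18)&(h[...,1]>90)&(h[...,2]>190)).astype(np.uint8)
n,l,st,ce=cv2.connectedComponentsWithStats(m)
for i in range(1,n):
    if 345<ce[i][0]<455 and 170<ce[i][1]<245 and st[i][4]>10: print(ce[i],st[i][4],unproj(c,ce[i],.07)[0])
```

```text
[ 0.5096 -0.1517 23.6369  2.0592]
[ 0.508  -0.253  54.8827  2.2005]
[ 0.511  -0.3373 19.8714  2.5864]
[ 0.6041 -0.3447 46.1809  3.6896]
[443.8222 186.3556] 45 [ 0.6044 -0.3449  0.07  ]
[443.383  224.0851] 47 [ 0.511  -0.3372  0.07  ]
[367.3333 225.8667] 30 [ 0.5108 -0.1518  0.07  ]
[408.9189 225.8378] 37 [ 0.5086 -0.2531  0.07  ]
```

View pics/ov1.png

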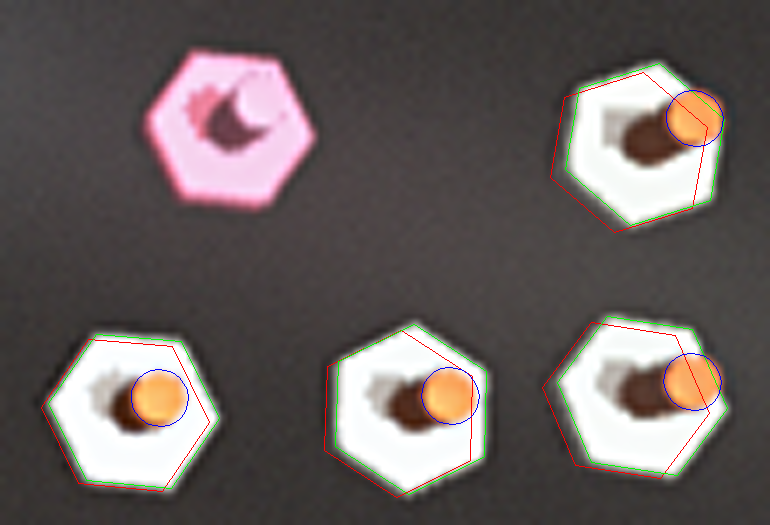

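```bash
cat >> h.py <<'E'
def yawrot(deg):  # tool down, tool x axis at world angle deg
    a=np.radians(deg); return R.from_matrix(np.array([[np.cos(a),np.sin(a),0],[np.sin(a),-np.cos(a),0],[0,0,-1.]]))
def rel(p,yaw=None,s=None):
    s=s or arm.sense(); R0=R.from_quat(s["tcp_rot"]); d=R0.inv().apply(np.array(p)-s["tcp_pos"])*1e3
    w=np.zeros(3)
    if yaw is not None:
        w=np.degrees((R0.inv()*yawrot(yaw)).as_rotvec())
    return np.r_[d,w].round(1)
def toolyaw(s=None):
    s=s or arm.sense(); x=R.from_quat(s["tcp_rot"]).as_matrix()[:,0]; return np.degrees(np.arctan2(x[1],x[0]))
def st():
    s=arm.sense(); print("t",round(s["time"],2),"tcp",s["tcp_pos"],"yaw",round(toolyaw(s),2),"F",s["wrist_force"].round(1),"w",round(s["gripper_width"]*1e3,1),"q7",round(s["q"][6],2))
E
python3 - <<'E'
from h import *
c=arm.capture("top"); s=arm.capture("scene")
for z in(.02,.032): print(unproj(c,(261.7,200.5),z))
crop(s,"s_booth",205,190,340,310,6)
st(); print(rel((.589,.114,.25),90.4))
E
```

```text
[[0.5872 0.1083 0.02  ]]
[[0.5854 0.1077 0.032 ]]
t 1.2 tcp [ 0.2395 -0.6311  0.2416] yaw 20.78 F [ 0.7  0.8 -0.5] w 87.6 q7 -0.08
[ 591.1 -572.6   -8.3   -0.    -0.   -69.6]
```

View pics/s_booth.png

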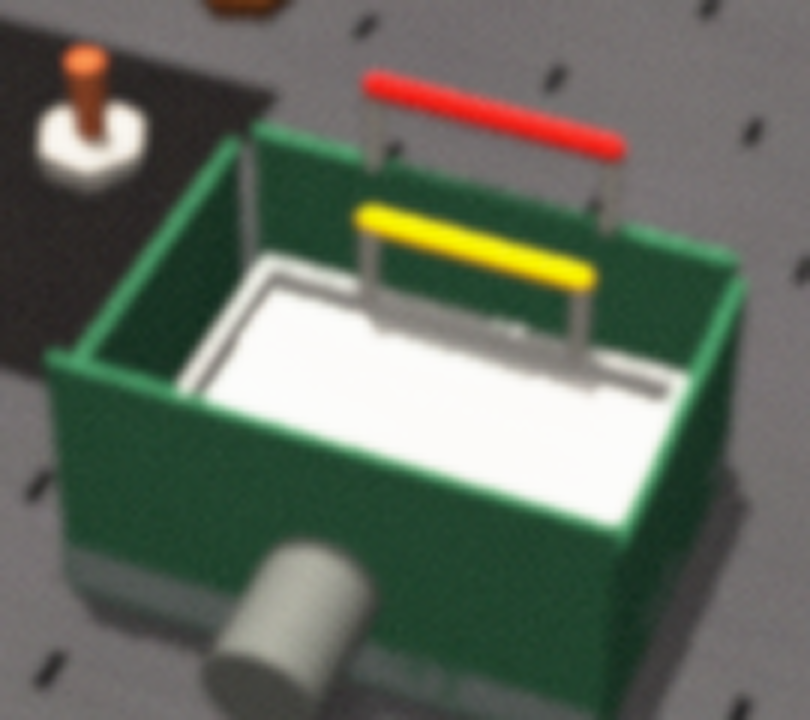

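Call:
step_arm([
  [[591, -573, -8, 0, 0, -69.6, 0.5], [591, -573, -8, 0, 0, -69.6, 0.5], [591, -573, -8, 0, 0, -69.6, 0.5], [591, -573, -8, 0, 0, -69.6, 0.5], [591, -573, -8, 0, 0, -69.6, 0.5], [591, -573, -8, 0, 0, -69.6, 0.5], [591, -573, -8, 0, 0, -69.6, 0.5], [591, -573, -8, 0, 0, -69.6, 0.5], [591, -573, -8, 0, 0, -69.6, 0.5], [591, -573, -8, 0, 0, -69.6, 0.5]],
])

```text
time: 2.03
tcp_pos: [0.4168, -0.252, 0.2462]
tcp_rot: [0.703, 0.712, -0.0, 0.001]
wrist_force: [0.9, -0.8, 0.7]
gripper_width: 0.0437
```

Run:
```python
from h import *
st(); print(rel((.589,.114,.25),90.4))
```

```text
t 2.03 tcp [ 0.4168 -0.252   0.2462] yaw 90.73 F [ 0.9 -0.8  0.7] w 43.7 q7 0.34
[363.8 176.9  -4.    0.    0.    0.3]
```

Call:
step_arm([
  [[364, 177, -4, 0, 0, -0.3, 0.5], [364, 177, -4, 0, 0, 0, 0.5], [364, 177, -4, 0, 0, 0, 0.5], [364, 177, -4, 0, 0, 0, 0.5], [364, 177, -4, 0, 0, 0, 0.5], [364, 177, -4, 0, 0, 0, 0.5], [364, 177, -4, 0, 0, 0, 0.5], [364, 177, -4, 0, 0, 0, 0.5], [364, 177, -4, 0, 0, 0, 0.5], [364, 177, -4, 0, 0, 0, 0.5]],
])

```text
time: 2.87
tcp_pos: [0.5899, 0.118, 0.2502]
tcp_rot: [0.702, 0.712, 0.001, 0.0]
wrist_force: [0.1, -0.3, 0.4]
gripper_width: 0.0438
```

Call:
step_arm([
  [[0, 0, 36, 0, 0, 0, 0.5], [0, 0, 72, 0, 0, 0, 0.5], [0, 0, 72, 0, 0, 0, 0.5], [0, 0, 72, 0, 0, 0, 0.5], [0, 0, 72, 0, 0, 0, 0.1], [0, 0, 72, 0, 0, 0, 0], [0, 0, 72, 0, 0, 0, 0], [0, 0, 72, 0, 0, 0, 0], [0, 0, 72, 0, 0, 0, 0], [0, 0, 72, 0, 0, 0, 0]],
], newtons=15)

```text
time: 3.7
tcp_pos: [0.5887, 0.1179, 0.1791]
tcp_rot: [0.702, 0.712, -0.0, -0.0]
wrist_force: [-6.1, -0.8, 6.8]
gripper_width: 0.0114
```

Run:
```python
from h import *
st()
```

```text
t 3.7 tcp [0.5887 0.1179 0.1791] yaw 90.83 F [-6.1 -0.8  6.8] w 11.4 q7 -0.54
```

Call:
step_arm([
  [[0, -11.6, 0.5, 0, 0, 0, 0], [0, -23.1, 1.9, 0, 0, 0, 0], [0, -34.4, 4.2, 0, 0, 0, 0], [0, -45.6, 7.4, 0, 0, 0, 0], [0, -56.5, 11.4, 0, 0, 0, 0], [0, -67.1, 16.4, 0, 0, 0, 0], [0, -77, 22.1, 0, 0, 0, 0], [0, -86.6, 28.7, 0, 0, 0, 0], [0, -95.6, 36, 0, 0, 0, 0], [0, -104, 44, 0, 0, 0, 0]],
])

```text
time: 4.53
tcp_pos: [0.4866, 0.1172, 0.1365]
tcp_rot: [0.702, 0.712, 0.002, 0.001]
wrist_force: [3.7, 2.3, 3.1]
gripper_width: 0.0113
```

Run:
```python
from h import *
st()
c=arm.capture("scene"); cv2.imwrite("pics/s1.png",c["frame"][:,:,::-1])
```

```text
t 4.53 tcp [0.4866 0.1172 0.1365] yaw 90.82 F [3.7 2.3 3.1] w 11.3 q7 -0.62
```

View pics/s1.png

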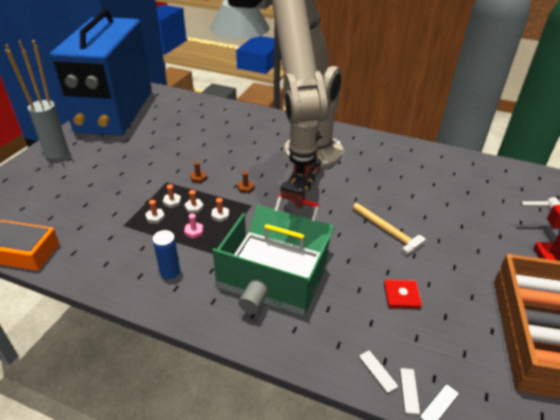

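Call:
step_arm([
  [[0, -9.7, 10, 0, 0, 0, 0], [0, -16.7, 19.2, 0, 0, 0, 0], [0, -22.9, 29, 0, 0, 0, 0], [0, -28.4, 39.2, 0, 0, 0, 0], [0, -33, 49.9, 0, 0, 0, 0], [0, -36.8, 60.8, 0, 0, 0, 0], [0, -39.7, 72.1, 0, 0, 0, 0], [0, -41.7, 83.5, 0, 0, 0, 0], [0, -42.7, 95, 0, 0, 0, 0], [0, -43, 105, 0, 0, 0, 0]],
])

```text
time: 5.42
tcp_pos: [0.4436, 0.1172, 0.03]
tcp_rot: [0.702, 0.712, 0.003, 0.001]
wrist_force: [1.1, -0.3, 24.9]
gripper_width: 0.0114
```

Call:
step_arm([
  [[0, 0, 2, 0, 0, 0, 0], [0, 0, 2, 0, 0, 0, 0], [0, 0, 2, 0, 0, 0, 0], [0, 0, 2, 0, 0, 0, 0.3], [0, 0, 2, 0, 0, 0, 0.3], [0, 0, 0, 0, 0, 0, 0.3], [0, 0, -30, 0, 0, 0, 0.3], [0, 0, -70, 0, 0, 0, 0.3], [0, 0, -110, 0, 0, 0, 0.4], [0, 0, -150, 0, 0, 0, 0.5]],
])

```text
time: 6.25
tcp_pos: [0.4416, 0.1167, 0.1813]
tcp_rot: [0.702, 0.713, 0.002, 0.0]
wrist_force: [0.9, 0.1, 0.6]
gripper_width: 0.0363
```

Run:
```python
from h import *
st()
c=arm.capture("scene"); cv2.imwrite("pics/s2.png",c["frame"][:,:,::-1])
a=ends(red(c,(255,160,345,230))); print(a); 
t=arm.capture("top"); cv2.imwrite("pics/t2.png",t["frame"][:,:,::-1])
```

```text
t 6.25 tcp [0.4416 0.1167 0.1813] yaw 90.89 F [0.9 0.1 0.6] w 36.3 q7 -0.57
(array([301.7981, 217.3462]), array([285.7263, 213.016 ]), array([316.889, 221.412]), 104)
```

View pics/s2.png

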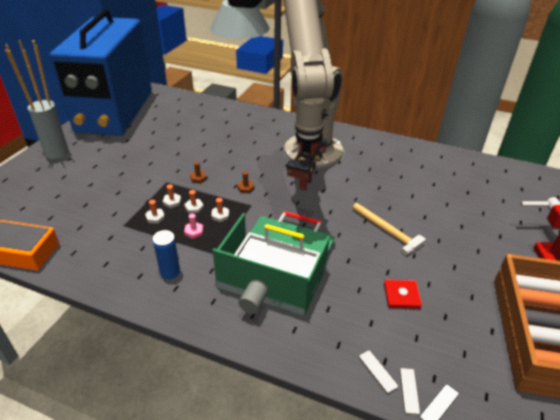

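View pics/t2.png

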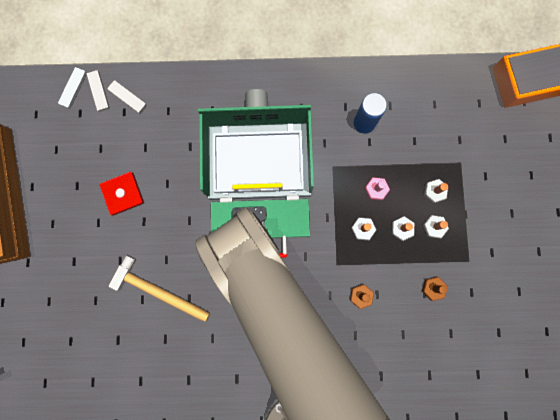

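The flap is down: the scene view has the red bar low at (302,217), and it met the stop with 25 N. The yellow bar is now fully visible in the top view at (257,186).

Run:
```python
from h import *
c=arm.capture("top"); s=arm.capture("scene")
a=ends(yellow(c,(220,170,300,200))); b=ends(yellow(s,(240,215,335,260))); print(a,b)
p,_=tri([c,s],[a[0],b[0]]); print(p,_)
print(unproj(c,np.array(a[1:3]),.11), unproj(s,np.array(b[1:3]),.11))
r=ends(red(s,(255,160,345,230))); print(unproj(s,r[0],.032))
st(); print(rel((p[0],p[1],.18),90.6))
```

```text
(array([256.1959, 185.7216]), array([231.9832, 186.4064]), array([281.0288, 185.0194]), 194) (array([284.7317, 231.189 ]), array([264.799 , 225.7343]), array([303.2067, 236.2448]), 164)
[0.609  0.1169 0.111 ] [-0.3555  0.1407 -0.4614 -0.017 ]
[[0.6092 0.174  0.11  ]
 [0.6098 0.0567 0.11  ]] [[0.6087 0.0555 0.11  ]
 [0.6065 0.1741 0.11  ]]
[[0.4432 0.113  0.032 ]]
t 6.45 tcp [0.4431 0.1165 0.1809] yaw 90.82 F [-0.3 -0.2  0.3] w 44.1 q7 -0.57
[ -2.1 165.8   2.2   0.4  -0.1   0.2]
```

Call:
step_arm([
  [[0, 41, 0, 0, 0, 0, 0.5], [0, 83, 0, 0, 0, 0, 0.5], [0, 124, 0, 0, 0, 0, 0.5], [-1, 166, 0, 0, 0, 0.2, 0.5], [-1, 166, 20, 0, 0, 0.2, 0.5], [-1, 166, 45, 0, 0, 0.2, 0.5], [-1, 166, 70, 0, 0, 0.2, 0.5], [-1, 166, 70, 0, 0, 0.2, 0.5], [-1, 166, 70, 0, 0, 0.2, 0], [-1, 166, 70, 0, 0, 0.2, 0]],
], newtons=25)

```text
time: 7.28
tcp_pos: [0.6094, 0.1183, 0.1122]
tcp_rot: [0.703, 0.711, 0.003, 0.002]
wrist_force: [-0.0, 0.1, 0.2]
gripper_width: 0.034
```

Call:
step_arm([
  [[0, 0, 0, 0, 0, 0, 0], [0, 0, 0, 0, 0, 0, 0], [0, 0, 0, 0, 0, 0, 0], [0, -20, 0, 0, 0, 0, 0], [0, -40, 0, 0, 0, 0, 0], [0, -62, 0, 0, 0, 0, 0], [0, -84, 0, 0, 0, 0, 0], [0, -106, 0, 0, 0, 0, 0], [0, -122, 0, 0, 0, 0, 0], [0, -132, 0, 0, 0, 0, 0]],
])

```text
time: 8.12
tcp_pos: [0.4797, 0.1171, 0.1136]
tcp_rot: [0.703, 0.711, 0.006, 0.004]
wrist_force: [6.3, -0.4, 2.3]
gripper_width: 0.0113
```

Run:
```python
from h import *
st()
```

```text
t 8.12 tcp [0.4797 0.1171 0.1136] yaw 90.63 F [ 6.3 -0.4  2.3] w 11.3 q7 -0.66
```

Call:
step_arm([
  [[0, -6, 0, 0, 0, 0, 0], [0, -11, 0, 0, 0, 0, 0], [0, -14, 0, 0, 0, 0, 0], [0, -17, 0, 0, 0, 0, 0], [0, -19, 0, 0, 0, 0, 0], [0, -19, 0, 0, 0, 0, 0], [0, -19, 0, 0, 0, 0, 0], [0, -19, 0, 0, 0, 0, 0], [0, -19, 0, 0, 0, 0, 0], [0, -19, 0, 0, 0, 0, 0]],
])

```text
time: 8.95
tcp_pos: [0.4717, 0.1169, 0.1153]
tcp_rot: [0.704, 0.71, 0.015, 0.009]
wrist_force: [33.9, -0.9, -30.9]
gripper_width: 0.0114
```

Run:
```python
from h import *
st()
```

```text
t 8.95 tcp [0.4717 0.1169 0.1153] yaw 90.45 F [ 33.9  -0.9 -30.9] w 11.4 q7 -0.67
```

Call:
step_arm([
  [[0, 6, 0, 0, 0, 0, 0], [0, 6, 0, 0, 0, 0, 0.5], [0, 6, 0, 0, 0, 0, 0.5], [0, 6, 0, 0, 0, 0, 0.5], [0, 4, -20, 0, 0, 0, 0.5], [0, 4, -50, 0, 0, 0, 0.5], [0, 4, -80, 0, 0, 0, 0.5], [-40, 4, -100, 0, 0, 0, 0.5], [-80, 10, -100, 0, 0, 0, 0.5], [-120, 20, -100, 0, 0, 0, 0.5]],
])

```text
time: 9.78
tcp_pos: [0.4887, -0.0033, 0.2171]
tcp_rot: [0.703, 0.711, 0.016, 0.011]
wrist_force: [1.2, -0.3, -0.0]
gripper_width: 0.044
```

Run:
```python
from h import *
st()
c=arm.capture("top"); cv2.imwrite("pics/t3.png",c["frame"][:,:,::-1]); s=arm.capture("scene"); cv2.imwrite("pics/s3.png",s["frame"][:,:,::-1])
F=[fithex(c,p) for p in [(403,229),(436,227),(436,190)]]
for f in F: print(np.array(f))
```

```text
t 9.78 tcp [ 0.4887 -0.0033  0.2171] yaw 90.65 F [ 1.2 -0.3 -0. ] w 44.0 q7 -0.26
[ 0.5081 -0.2528 53.9506  1.7565]
[ 0.511  -0.3374 19.9353  2.3893]
[ 0.6042 -0.3449 46.7834  3.5285]
```

View pics/t3.png

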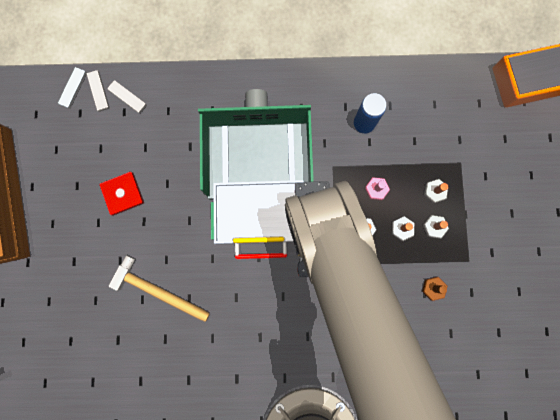

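View pics/s3.png

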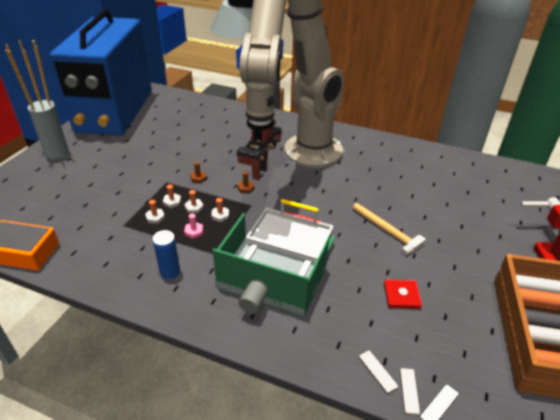

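Run:
```python
from h import *
c=arm.capture("top"); s=arm.capture("scene")
a=ends(yellow(c,(220,225,300,255))); b=ends(yellow(s,(270,190,335,220))); print(a,b)
p,_=tri([c,s],[a[0],b[0]]); print(p,_)
print(unproj(c,np.array(a[1:3]),.11), unproj(s,np.array(b[1:3]),.11))
crop(c,"t3c",195,95,325,265,4)
print(rel((.5096,-.1517,.13),90),rel((.5096,-.1517,.048),90))
```

```text
(array([257.7155, 239.4871]), array([283.0218, 238.7076]), array([232.9769, 240.249 ]), 232) (array([299.5571, 205.1571]), array([281.2019, 200.2455]), array([317.0438, 209.8363]), 140)
[0.4807 0.1148 0.1113] [-0.2631  0.1014 -0.3697 -0.0027]
[[0.4815 0.0548 0.11  ]
 [0.4805 0.1725 0.11  ]] [[0.4788 0.0544 0.11  ]
 [0.4786 0.1721 0.11  ]]
[-148.8   17.4   84.4    2.    -0.5    0.3] [-149.6   14.5  166.4    2.    -0.5    0.3]
```

View pics/t3c.png

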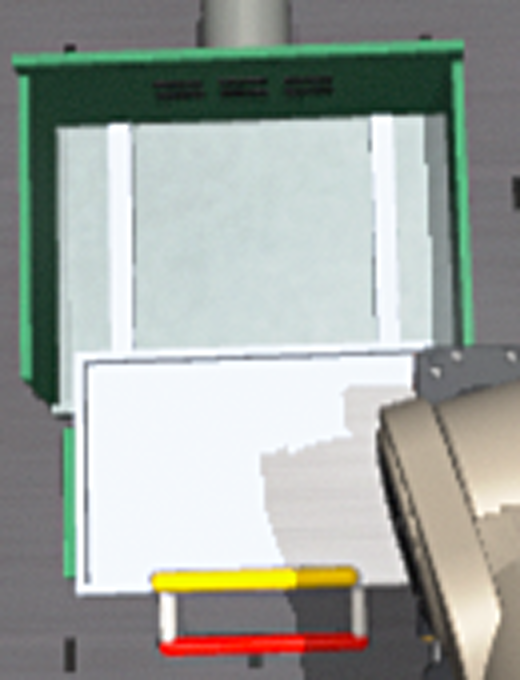

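Call:
step_arm([
  [[-40, 5, 20, 0, 0, 0, 0.5], [-80, 10, 40, 1, 0, 0, 0.5], [-120, 15, 60, 2, -0.5, 0.3, 0.5], [-149, 17.4, 84, 2, -0.5, 0.3, 0.5], [-149, 17.4, 84, 2, -0.5, 0.3, 0.5], [-149, 16.4, 115, 2, -0.5, 0.3, 0.5], [-149.6, 15, 150, 2, -0.5, 0.3, 0.5], [-149.6, 14.5, 166, 2, -0.5, 0.3, 0.5], [-149.6, 14.5, 166, 2, -0.5, 0.3, 0.5], [-149.6, 14.5, 166, 2, -0.5, 0.3, 0.2]],
], newtons=6)

```text
time: 10.82
tcp_pos: [0.5093, -0.1496, 0.0482]
tcp_rot: [0.706, 0.708, -0.0, -0.001]
wrist_force: [0.7, 0.1, -0.4]
gripper_width: 0.0402
```

Run:
```python
from h import *
st(); print(rel((.5096,-.1517,.048),90))
```

```text
t 10.82 tcp [ 0.5093 -0.1496  0.0482] yaw 90.15 F [ 0.7  0.1 -0.4] w 40.2 q7 -0.14
[-2.1  0.3  0.2 -0.1 -0.1  0.2]
```

Call:
step_arm([
  [[-2, 0, 0, 0, 0, 0, 0], [-2, 0, 0, 0, 0, 0, 0], [-2, 0, 0, 0, 0, 0, 0], [-2, 0, 0, 0, 0, 0, 0], [-2, 0, 0, 0, 0, 0, 0.5], [-2, 0, 0, 0, 0, 0, 0.5], [-2, 0, 0, 0, 0, 0, 0.5], [-2, 0, 0, 0, 0, 7, 0.5], [-2, 0, 0, 0, 0, 14, 0.5], [-2, 0, 0, 0, 0, 21, 0.5]],
])

```text
time: 11.65
tcp_pos: [0.5096, -0.1517, 0.0483]
tcp_rot: [0.825, 0.565, -0.0, -0.001]
wrist_force: [-0.7, -0.1, -1.5]
gripper_width: 0.0438
```

Run:
```python
from h import *
st(); print(rel((.5096,-.1517,.048),0))
```

```text
t 11.65 tcp [ 0.5096 -0.1517  0.0483] yaw 68.79 F [-0.7 -0.1 -1.5] w 43.8 q7 -0.44
[ 0.   0.   0.3 -0.1  0.  68.8]
```

Call:
step_arm([
  [[0, 0, 0, 0, 0, 7, 0.5], [0, 0, 0, 0, 0, 14, 0.5], [0, 0, 0, 0, 0, 21, 0.5], [0, 0, 0, 0, 0, 28, 0.5], [0, 0, 0, 0, 0, 35, 0.5], [0, 0, 0, 0, 0, 42, 0.5], [0, 0, 0, 0, 0, 49, 0.5], [0, 0, 0, 0, 0, 56, 0.5], [0, 0, 0, 0, 0, 63, 0.5], [0, 0, 0, 0, 0, 68.8, 0.5]],
])

```text
time: 12.48
tcp_pos: [0.5099, -0.1516, 0.0484]
tcp_rot: [1.0, -0.003, -0.0, -0.001]
wrist_force: [-0.3, 0.3, -0.2]
gripper_width: 0.0435
```

Call:
step_arm([
  [[0, 0, 0, 0, 0, 0, 0], [0, 0, 0, 0, 0, 0, 0], [0, 0, 0, 0, 0, 0, 0], [0, 0, 0, 0, 0, 0, 0], [0, 0, 0, 0, 0, 0, 0], [0, 0, 0, 0, 0, 0, 0], [0, 0, 0, 0, 0, 0, 0], [0, 0, -20, 0, 0, 0, 0], [0, 0, -60, 0, 0, 0, 0], [0, 0, -100, 0, 0, 0, 0]],
], newtons=25)

```text
time: 13.32
tcp_pos: [0.5076, -0.1514, 0.1475]
tcp_rot: [1.0, -0.003, -0.003, -0.001]
wrist_force: [1.1, -1.2, -5.0]
gripper_width: 0.0192
```

```bash
cat >> h.py <<'E'
C=np.array([.553,.1155]); YB=.5
def slot(u,v):
    a=np.radians(YB); return C+np.array([u*np.cos(a)-v*np.sin(a),u*np.sin(a)+v*np.cos(a)])/1e3
SL=[slot(24,-41.6),slot(24,13.9),slot(-24,-13.9),slot(-24,41.6)]
E
python3 - <<'E'
from h import *
st(); c=arm.capture("scene"); crop(c,"g1",150,130,290,250,5)
print(SL); p=SL[0]; print(rel((*p,.2),YB-23.6), rel((*p,.099),YB-23.6))
E
```

```text
t 13.32 tcp [ 0.5076 -0.1514  0.1475] yaw -0.33 F [ 1.1 -1.2 -5. ] w 19.2 q7 -1.4
[array([0.5774, 0.0741]), array([0.5769, 0.1296]), array([0.5291, 0.1014]), array([0.5286, 0.1569])]
[  63.4 -227.3  -43.4   -0.1   -0.4   22.7] [  62.8 -227.2   57.6   -0.1   -0.4   22.7]
```

View pics/g1.png

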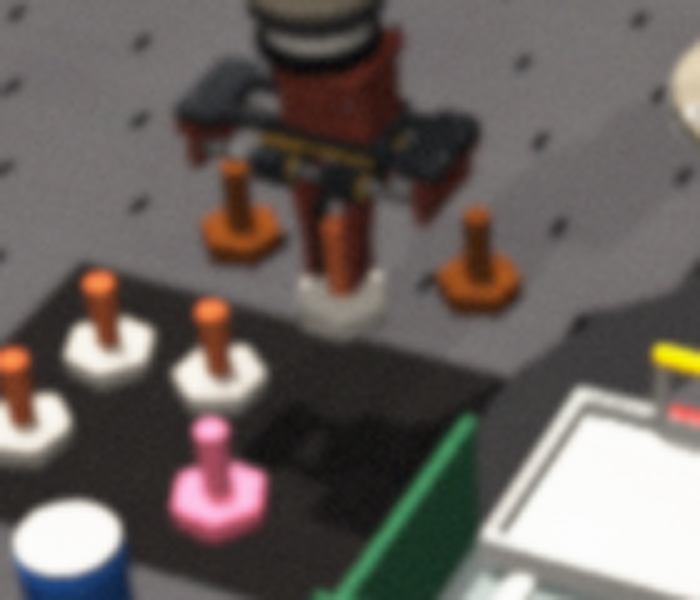

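Call:
step_arm([
  [[10, -36, -40, 0, 0, 6, 0], [20, -72, -43, 0, 0, 12, 0], [30, -108, -43, 0, -0.2, 18, 0], [40, -144, -43, 0, -0.4, 22.7, 0], [50, -180, -43, 0, -0.4, 22.7, 0], [58, -208, -43, 0, -0.4, 22.7, 0], [63, -227, -43, 0, -0.4, 22.7, 0], [63, -227, -20, 0, -0.4, 22.7, 0], [63, -227, 10, 0, -0.4, 22.7, 0], [63, -227, 40, 0, -0.4, 22.7, 0]],
])

```text
time: 14.2
tcp_pos: [0.5773, 0.0745, 0.1153]
tcp_rot: [0.98, -0.199, 0.0, -0.001]
wrist_force: [-0.6, -0.0, -4.7]
gripper_width: 0.0197
```

Run:
```python
from h import *
st(); p=SL[0]; print(rel((*p,.0955),YB-23.6))
```

```text
t 14.2 tcp [0.5773 0.0745 0.1153] yaw -22.99 F [-0.6 -0.  -4.7] w 19.7 q7 -2.21
[ 0.2  0.3 19.8 -0.1  0.   0.1]
```

Call:
step_arm([
  [[0.2, 0.3, 10, 0, 0, 0.1, 0], [0.2, 0.3, 16, 0, 0, 0.1, 0], [0.2, 0.3, 19.8, 0, 0, 0.1, 0], [0.2, 0.3, 19.8, 0, 0, 0.1, 0], [0.2, 0.3, 19.8, 0, 0, 0.1, 0.45], [0.2, 0.3, 19.8, 0, 0, 0.1, 0.45], [0.2, 0.3, 19.8, 0, 0, 0.1, 0.45], [0.2, 0.3, 0, 0, 0, 0.1, 0.45], [0.2, 0.3, -40, 0, 0, 0.1, 0.45], [0.2, 0.3, -80, 0, 0, 0.1, 0.45]],
])

```text
time: 15.03
tcp_pos: [0.5766, 0.0738, 0.1963]
tcp_rot: [0.98, -0.2, -0.001, -0.001]
wrist_force: [0.5, 0.3, 0.6]
gripper_width: 0.0395
```

Run:
```python
from h import *
st(); c=arm.capture("scene"); crop(c,"g2",200,160,340,280,5)
t=arm.capture("top")
F=[np.array(fithex(t,p)) for p in [(403,229),(436,227),(436,190)]]
for f in F: print(f)
p=F[0]; print(rel((p[0],p[1],.2),0),rel((p[0],p[1],.13),0),)
```

```text
t 15.03 tcp [0.5766 0.0738 0.1963] yaw -23.08 F [0.5 0.3 0.6] w 39.5 q7 -2.21
[ 0.5081 -0.2529 53.4991  2.1341]
[ 0.5109 -0.3374 19.103   2.5147]
[ 0.6041 -0.3449 46.1001  4.1375]
[ 60.7 330.3   0.4  -0.4  -0.7 -23.1] [ 59.9 331.   70.4  -0.4  -0.7 -23.1]
```

View pics/g2.png

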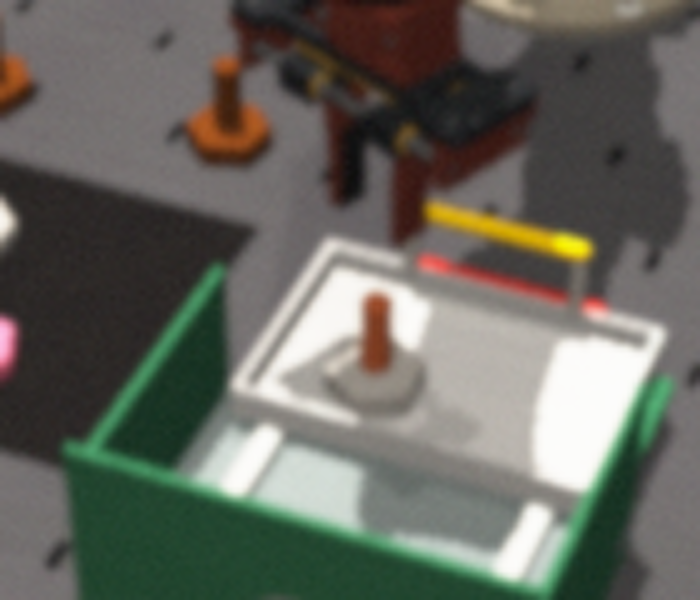

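Call:
step_arm([
  [[7, 41, 0, 0, 0, -7, 0.5], [15, 82, 0, 0, 0, -14, 0.5], [22, 123, 0, 0, 0, -21, 0.5], [30, 164, 0, 0, 0, -23.1, 0.5], [37, 205, 0, -0.4, -0.7, -23.1, 0.5], [45, 246, 10, -0.4, -0.7, -23.1, 0.5], [53, 287, 35, -0.4, -0.7, -23.1, 0.5], [59.5, 328, 60, -0.4, -0.7, -23.1, 0.5], [59.9, 331, 70, -0.4, -0.7, -23.1, 0.5], [59.9, 331, 70, -0.4, -0.7, -23.1, 0.5]],
], newtons=6)

```text
time: 15.97
tcp_pos: [0.5039, -0.2579, 0.1272]
tcp_rot: [1.0, -0.004, -0.003, 0.0]
wrist_force: [-0.1, 0.5, 0.2]
gripper_width: 0.0439
```

Run:
```python
from h import *
st(); print(rel((.5081,-.2529,.048),0))
```

```text
t 15.97 tcp [ 0.5039 -0.2579  0.1272] yaw -0.46 F [-0.1  0.5  0.2] w 43.9 q7 -1.2
[ 4.6 -5.  79.2  0.   0.3 -0.5]
```

Call:
step_arm([
  [[4.6, -5, 30, 0, 0.3, -0.5, 0.5], [4.6, -5, 60, 0, 0.3, -0.5, 0.5], [4.6, -5, 79, 0, 0.3, -0.5, 0.5], [4.6, -5, 79, 0, 0.3, -0.5, 0.5], [4.6, -5, 79, 0, 0.3, -0.5, 0], [4.6, -5, 79, 0, 0.3, -0.5, 0], [4.6, -5, 79, 0, 0.3, -0.5, 0], [4.6, -5, 79, 0, 0.3, -0.5, 0], [4.6, -5, 79, 0, 0.3, -0.5, 0], [4.6, -5, 79, 0, 0.3, -0.5, 0]],
])

```text
time: 16.8
tcp_pos: [0.5093, -0.2531, 0.0497]
tcp_rot: [1.0, 0.0, 0.001, 0.001]
wrist_force: [-1.4, 1.9, 7.2]
gripper_width: 0.0195
```

Run:
```python
from h import *
st(); print(rel((.5081,-.2529,.048),90))
```

```text
t 16.8 tcp [ 0.5093 -0.2531  0.0497] yaw 0.04 F [-1.4  1.9  7.2] w 19.5 q7 -1.2
[ -1.2  -0.2   1.7   0.2  -0.1 -90. ]
```

Call:
step_arm([
  [[0, 0, 0, 0, 0, 0, 0.5], [0, 0, 1, 0, 0, 0, 0.5], [-1, 0, 1.5, 0, 0, 0, 0.5], [-1, 0, 1.5, 0, 0, -7, 0.5], [-1, 0, 1.5, 0, 0, -14, 0.5], [-1, 0, 1.5, 0, 0, -21, 0.5], [-1, 0, 1.5, 0, 0, -28, 0.5], [-1, 0, 1.5, 0, 0, -35, 0.5], [-1, 0, 1.5, 0, 0, -42, 0.5], [-1, 0, 1.5, 0, 0, -49, 0.5]],
])

```text
time: 17.63
tcp_pos: [0.5079, -0.2532, 0.048]
tcp_rot: [0.909, 0.418, 0.001, 0.001]
wrist_force: [0.2, -0.2, 0.2]
gripper_width: 0.0438
```

Run:
```python
from h import *
st(); print(rel((.5081,-.2529,.048),90))
```

```text
t 17.63 tcp [ 0.5079 -0.2532  0.048 ] yaw 49.38 F [ 0.2 -0.2  0.2] w 43.8 q7 -0.51
[  0.4  -0.    0.    0.1   0.  -40.6]
```

Call:
step_arm([
  [[0, 0, 0, 0, 0, -7, 0.5], [0, 0, 0, 0, 0, -14, 0.5], [0, 0, 0, 0, 0, -21, 0.5], [0, 0, 0, 0, 0, -28, 0.5], [0, 0, 0, 0, 0, -35, 0.5], [0, 0, 0, 0, 0, -40.6, 0.5], [0, 0, 0, 0, 0, -40.6, 0], [0, 0, 0, 0, 0, -40.6, 0], [0, 0, 0, 0, 0, -40.6, 0], [0, 0, 0, 0, 0, -40.6, 0]],
], newtons=25)

```text
time: 18.47
tcp_pos: [0.5075, -0.2532, 0.0479]
tcp_rot: [0.708, 0.706, 0.0, 0.001]
wrist_force: [-3.2, -0.1, 1.0]
gripper_width: 0.0206
```

Call:
step_arm([
  [[0, 0, 0, 0, 0, 0, 0], [0, 0, 0, 0, 0, 0, 0], [0, 0, -20, 0, 0, 0, 0], [0, 0, -50, 0, 0, 0, 0], [0, 0, -90, 0, 0, 0, 0], [0, 0, -130, 0, 0, 0, 0], [0, 0, -150, 0, 0, 0, 0], [30, 0, -150, 0, 0, 0, 0], [60, 0, -150, 0, 0, 0, 0], [100, 0, -150, 0, 0, 0, 0]],
])

```text
time: 19.3
tcp_pos: [0.5068, -0.1543, 0.1976]
tcp_rot: [0.71, 0.705, -0.0, 0.001]
wrist_force: [0.8, 0.6, -4.3]
gripper_width: 0.0194
```

Run:
```python
from h import *
st(); 
t=arm.capture("top"); crop(t,"g3",195,165,325,265,6)
p=SL[2]; print(rel((*p,.2),90+YB+6))
# stem tops in tray
h=hsv(t); m=((h[...,0]>4)&(h[...,0]<20)&(h[...,1]>90)&(h[...,2]>120)).astype(np.uint8)
n,l,s_,ce=cv2.connectedComponentsWithStats(m)
for i in range(1,n):
    if 200<ce[i][0]<310 and 180<ce[i][1]<250 and s_[i][4]>10: print(ce[i],s_[i],unproj(t,ce[i],.117)[0])
```

```text
t 19.3 tcp [ 0.5068 -0.1543  0.1976] yaw 89.58 F [ 0.8  0.6 -4.3] w 19.4 q7 -0.01
[243.7  23.1  -1.4   0.1  -0.2  -6.2]
[273.6481 197.7593] [270 194   8   9  54] [0.5783 0.0747 0.117 ]
```

View pics/g3.png

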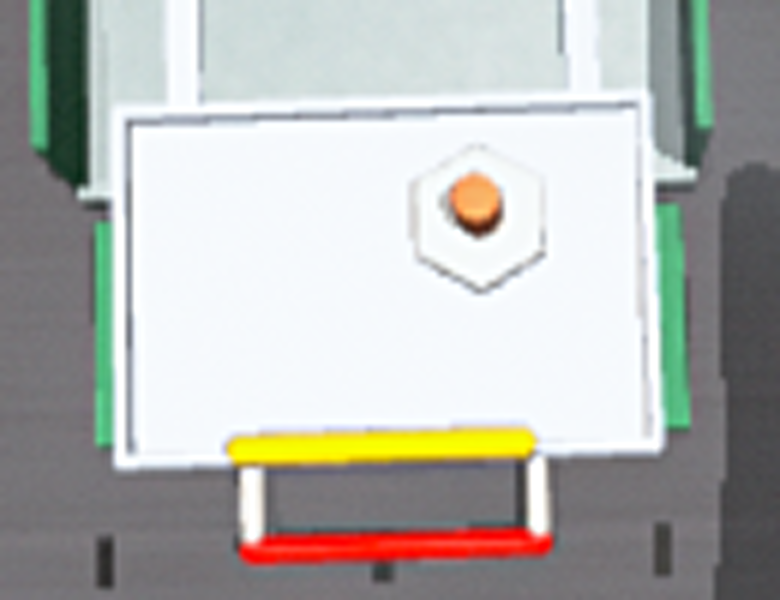

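Call:
step_arm([
  [[40, 4, -1, 0, 0, -2, 0], [80, 8, -1, 0, 0, -4, 0], [120, 12, -1, 0, 0, -6.2, 0], [160, 16, -1, 0, 0, -6.2, 0], [200, 20, -1, 0, 0, -6.2, 0], [235, 23, -1, 0, 0, -6.2, 0], [244, 23, -1, 0, 0, -6.2, 0], [244, 23, 20, 0, 0, -6.2, 0], [244, 23, 50, 0, 0, -6.2, 0], [244, 23, 75, 0, 0, -6.2, 0]],
])

```text
time: 20.18
tcp_pos: [0.5285, 0.1021, 0.1221]
tcp_rot: [0.666, 0.746, 0.001, -0.001]
wrist_force: [-0.4, -0.5, -4.3]
gripper_width: 0.0195
```

Run:
```python
from h import *
st(); p=SL[2]; print(rel((*p,.0955),YB+96))
```

```text
t 20.18 tcp [0.5285 0.1021 0.1221] yaw 96.49 F [-0.4 -0.5 -4.3] w 19.5 q7 -0.49
[-0.9  0.5 26.6  0.  -0.2 -0. ]
```

Call:
step_arm([
  [[-0.8, 0.5, 12, 0, -0.2, 0, 0], [-0.8, 0.5, 20, 0, -0.2, 0, 0], [-0.8, 0.5, 25, 0, -0.2, 0, 0], [-0.8, 0.5, 26.6, 0, -0.2, 0, 0], [-0.8, 0.5, 26.6, 0, -0.2, 0, 0], [-0.8, 0.5, 26.6, 0, -0.2, 0, 0.45], [-0.8, 0.5, 26.6, 0, -0.2, 0, 0.45], [-0.8, 0.5, 26.6, 0, -0.2, 0, 0.45], [-0.8, 0.5, 0, 0, -0.2, 0, 0.45], [-0.8, 0.5, -40, 0, -0.2, 0, 0.45]],
])

```text
time: 21.02
tcp_pos: [0.527, 0.1006, 0.1606]
tcp_rot: [0.666, 0.746, -0.002, -0.002]
wrist_force: [1.3, -0.7, 0.8]
gripper_width: 0.0397
```

Run:
```python
from h import *
st(); 
t=arm.capture("top")
F=[np.array(fithex(t,p)) for p in [(436,227),(436,190)]]
for f in F: print(f)
p=F[0]; print(rel((p[0],p[1],.18),90),rel((p[0],p[1],.13),90),)
```

```text
t 21.02 tcp [0.527  0.1006 0.1606] yaw 96.51 F [ 1.3 -0.7  0.8] w 39.7 q7 -0.46
[ 0.5109 -0.3374 19.2916  2.5179]
[ 0.6042 -0.3449 46.7172  3.6679]
[-434.8  -71.   -11.2    0.5   -0.1    6.5] [-434.9  -71.5   38.8    0.5   -0.1    6.5]
```

Call:
step_arm([
  [[-40, -6.5, -20, 0, 0, 2, 0.5], [-80, -13, -20, 0, 0, 4, 0.5], [-120, -20, -20, 0, 0, 6.5, 0.5], [-160, -26, -20, 0, 0, 6.5, 0.5], [-200, -33, -20, 0, 0, 6.5, 0.5], [-240, -39, -20, 0, 0, 6.5, 0.5], [-280, -46, -20, 0, 0, 6.5, 0.5], [-320, -52, -20, 0, 0, 6.5, 0.5], [-360, -59, -20, 0, 0, 6.5, 0.5], [-400, -65, -20, 0.5, 0, 6.5, 0.5]],
], newtons=6)

```text
time: 21.9
tcp_pos: [0.5125, -0.3046, 0.19]
tcp_rot: [0.707, 0.707, 0.001, 0.0]
wrist_force: [1.3, -0.9, 0.1]
gripper_width: 0.0439
```

Run:
```python
from h import *
st(); print(rel((.5109,-.3374,.13),90),rel((.5109,-.3374,.048),90))
```

```text
t 21.9 tcp [ 0.5125 -0.3046  0.19  ] yaw 89.99 F [ 1.3 -0.9  0.1] w 43.9 q7 0.24
[-32.9  -1.7  60.    0.1  -0.   -0. ] [-32.9  -1.8 142.    0.1  -0.   -0. ]
```

Call:
step_arm([
  [[-32.9, -1.7, 20, 0, 0, 0, 0.5], [-32.9, -1.7, 50, 0, 0, 0, 0.5], [-32.9, -1.7, 85, 0, 0, 0, 0.5], [-32.9, -1.7, 120, 0, 0, 0, 0.5], [-32.9, -1.7, 142, 0, 0, 0, 0.5], [-32.9, -1.7, 142, 0, 0, 0, 0.5], [-32.9, -1.7, 142, 0, 0, 0, 0], [-32.9, -1.7, 142, 0, 0, 0, 0], [-32.9, -1.7, 142, 0, 0, 0, 0], [-32.9, -1.7, 142, 0, 0, 0, 0]],
])

```text
time: 22.73
tcp_pos: [0.5114, -0.3382, 0.05]
tcp_rot: [0.707, 0.707, 0.0, 0.001]
wrist_force: [-3.4, -0.1, 3.8]
gripper_width: 0.0209
```

Call:
step_arm([
  [[0, 0, 0, 0, 0, 0, 0], [0, 0, 0, 0, 0, 0, 0], [0, 0, 0, 0, 0, 0, 0.5], [0, 0, 0, 0, 0, 0, 0.5], [0, 0, 0, 0, 0, 0, 0.5], [0, 0, 0, 0, 0, 7, 0.5], [0, 0, 0, 0, 0, 14, 0.5], [0, 0, 0, 0, 0, 21, 0.5], [0, 0, 0, 0, 0, 28, 0.5], [0, 0, 0, 0, 0, 35, 0.5]],
])

```text
time: 23.57
tcp_pos: [0.5117, -0.3381, 0.0501]
tcp_rot: [0.888, 0.459, 0.001, 0.001]
wrist_force: [-0.4, 0.7, -0.4]
gripper_width: 0.0443
```

Run:
```python
from h import *
st(); print(rel((.5109,-.3374,.048),0))
```

```text
t 23.57 tcp [ 0.5117 -0.3381  0.0501] yaw 54.64 F [-0.4  0.7 -0.4] w 44.3 q7 -0.3
[ 0.1 -1.1  2.1  0.2 -0.1 54.6]
```

Call:
step_arm([
  [[0, 0, 2, 0, 0, 7, 0.5], [0, 0, 2, 0, 0, 14, 0.5], [0, 0, 2, 0, 0, 21, 0.5], [0, -0.3, 2, 0, 0, 28, 0.5], [0, -0.3, 2, 0, 0, 35, 0.5], [0, -0.3, 2, 0, 0, 42, 0.5], [0, -0.3, 2, 0, 0, 49, 0.5], [0, -0.3, 2, 0, 0, 54.6, 0.5], [0, -0.3, 2, 0, 0, 54.6, 0.5], [0, -0.3, 2, 0, 0, 54.6, 0]],
], newtons=25)

```text
time: 24.4
tcp_pos: [0.5117, -0.3377, 0.0481]
tcp_rot: [1.0, 0.002, 0.002, 0.001]
wrist_force: [-0.7, 1.2, -0.8]
gripper_width: 0.04
```

Call:
step_arm([
  [[0, 0, 0, 0, 0, 0, 0], [0, 0, 0, 0, 0, 0, 0], [0, 0, 0, 0, 0, 0, 0], [0, 0, 0, 0, 0, 0, 0], [0, 0, 0, 0, 0, 0, 0], [0, 0, -25, 0, 0, 0, 0], [0, 0, -60, 0, 0, 0, 0], [0, 0, -100, 0, 0, 0, 0], [0, 0, -140, 0, 0, 0, 0], [0, 0, -150, 0, 0, 0, 0]],
])

```text
time: 25.23
tcp_pos: [0.5136, -0.3391, 0.2043]
tcp_rot: [1.0, 0.002, 0.005, 0.003]
wrist_force: [0.6, -1.7, -3.0]
gripper_width: 0.0197
```

```bash
cat >> h.py <<'E'
def tops(t,z=.117):
    h=hsv(t); m=((h[...,0]>4)&(h[...,0]<20)&(h[...,1]>90)&(h[...,2]>120)).astype(np.uint8)
    n,l,s_,ce=cv2.connectedComponentsWithStats(m)
    for i in range(1,n):
        if 200<ce[i][0]<310 and 90<ce[i][1]<250 and s_[i][4]>10: print("top",ce[i],s_[i],unproj(t,ce[i],z)[0])
E
python3 - <<'E'
from h import *
st(); t=arm.capture("top"); crop(t,"g4",195,165,325,265,6); tops(t)
p=SL[1]; print(p,rel((*p,.2),YB-19.5))
E
```

```text
t 25.23 tcp [ 0.5136 -0.3391  0.2043] yaw 0.23 F [ 0.6 -1.7 -3. ] w 19.7 q7 -1.07
top [273.5882 197.7451] [270 194   8   9  51] [0.5783 0.0749 0.117 ]
top [262.4545 218.2727] [259 215   8   8  55] [0.5301 0.102  0.117 ]
[0.5769 0.1296] [  65.2 -468.4    1.6    0.2   -0.7   19.2]
```

View pics/g4.png

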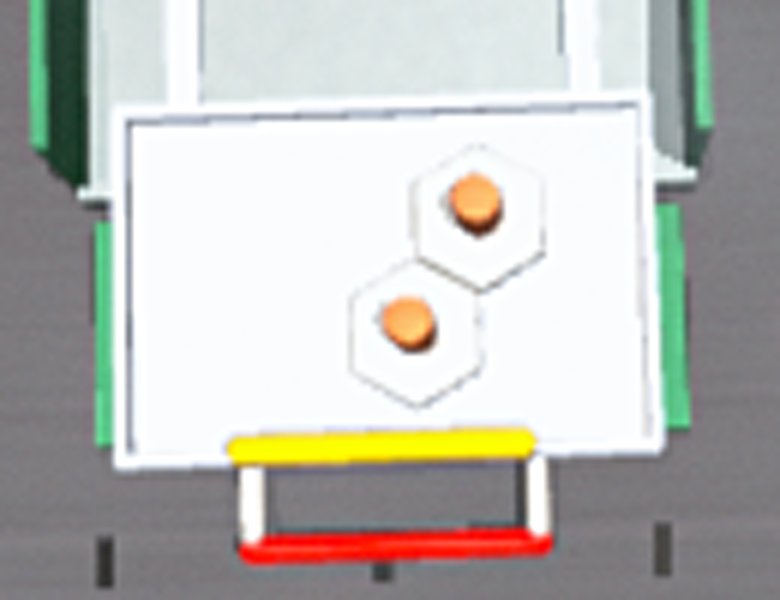

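Call:
step_arm([
  [[6, -40, 2, 0, 0, 3, 0], [12, -80, 2, 0, 0, 6, 0], [18, -120, 2, 0, 0, 9, 0], [23, -160, 2, 0, 0, 12, 0], [28, -200, 2, 0, 0, 15, 0], [34, -240, 2, 0, 0, 18, 0], [40, -280, 2, 0, 0, 19.2, 0], [45, -320, 2, 0.2, -0.7, 19.2, 0], [51, -360, 2, 0.2, -0.7, 19.2, 0], [56, -400, 2, 0.2, -0.7, 19.2, 0]],
])

```text
time: 26.12
tcp_pos: [0.5667, 0.0627, 0.1975]
tcp_rot: [0.986, -0.165, -0.002, 0.001]
wrist_force: [0.5, -0.1, -3.7]
gripper_width: 0.0195
```

Run:
```python
from h import *
st(); p=SL[1]; print(rel((*p,.2),YB-19.5),rel((*p,.12),YB-19.5))
```

```text
t 26.12 tcp [0.5667 0.0627 0.1975] yaw -18.96 F [ 0.5 -0.1 -3.7] w 19.5 q7 -2.14
[-12.1 -66.6  -2.6   0.1   0.2   0. ] [-11.8 -66.8  77.4   0.1   0.2   0. ]
```

Call:
step_arm([
  [[-6, -33, -2, 0, 0, 0, 0], [-12, -66.7, -2, 0.1, 0.2, 0, 0], [-12, -66.7, -2, 0.1, 0.2, 0, 0], [-12, -66.7, 15, 0.1, 0.2, 0, 0], [-12, -66.7, 40, 0.1, 0.2, 0, 0], [-12, -66.7, 65, 0.1, 0.2, 0, 0], [-12, -66.7, 77, 0.1, 0.2, 0, 0], [-12, -66.7, 77, 0.1, 0.2, 0, 0], [-12, -66.7, 77, 0.1, 0.2, 0, 0], [-12, -66.7, 77, 0.1, 0.2, 0, 0]],
])

```text
time: 26.95
tcp_pos: [0.5773, 0.1296, 0.1211]
tcp_rot: [0.986, -0.165, 0.0, 0.0]
wrist_force: [1.2, 0.6, -3.4]
gripper_width: 0.0198
```

Run:
```python
from h import *
st(); p=SL[1]; print(rel((*p,.0955),YB-19.5))
```

```text
t 26.95 tcp [0.5773 0.1296 0.1211] yaw -18.97 F [ 1.2  0.6 -3.4] w 19.8 q7 -2.26
[-0.4  0.1 25.6  0.  -0.1  0. ]
```

Call:
step_arm([
  [[-0.4, 0.1, 12, 0, 0, 0, 0], [-0.4, 0.1, 19, 0, 0, 0, 0], [-0.4, 0.1, 24, 0, 0, 0, 0], [-0.4, 0.1, 25.6, 0, 0, 0, 0], [-0.4, 0.1, 25.6, 0, 0, 0, 0], [-0.4, 0.1, 25.6, 0, 0, 0, 0], [-0.4, 0.1, 25.6, 0, 0, 0, 0.45], [-0.4, 0.1, 25.6, 0, 0, 0, 0.45], [-0.4, 0.1, 25.6, 0, 0, 0, 0.45], [-0.4, 0.1, 5, 0, 0, 0, 0.45]],
])

```text
time: 27.78
tcp_pos: [0.5748, 0.1291, 0.1134]
tcp_rot: [0.986, -0.165, -0.002, 0.001]
wrist_force: [0.5, -0.3, 0.1]
gripper_width: 0.0389
```

Run:
```python
from h import *
st(); t=arm.capture("top")
p=np.array(fithex(t,(436,190))); print(p); print(rel((p[0],p[1],.2),0))
```

```text
t 27.78 tcp [0.5748 0.1291 0.1134] yaw -18.95 F [ 0.5 -0.3  0.1] w 38.9 q7 -2.26
[ 0.6042 -0.3449 44.8324  4.3157]
[179.5 440.5 -81.   -0.   -0.2 -19. ]
```

Call:
step_arm([
  [[0, 0, -40, 0, 0, 0, 0.45], [0, 0, -80, 0, 0, 0, 0.45], [15, 37, -81, 0, 0, -3, 0.5], [30, 74, -81, 0, 0, -6, 0.5], [45, 111, -81, 0, 0, -9, 0.5], [60, 148, -81, 0, 0, -12, 0.5], [75, 185, -81, 0, 0, -15, 0.5], [90, 222, -81, 0, 0, -19, 0.5], [105, 259, -81, 0, 0, -19, 0.5], [120, 296, -81, 0, 0, -19, 0.5]],
], newtons=6)

```text
time: 28.67
tcp_pos: [0.5951, -0.1911, 0.2006]
tcp_rot: [1.0, 0.0, 0.002, -0.0]
wrist_force: [1.3, 0.0, -0.6]
gripper_width: 0.0438
```

Run:
```python
from h import *
st(); t=arm.capture("top"); tops(t); crop(t,"g5",195,165,325,265,6)
print(rel((.6042,-.3449,.2),0),rel((.6042,-.3449,.048),0))
```

```text
t 28.67 tcp [ 0.5951 -0.1911  0.2006] yaw 0.04 F [ 1.3  0.  -0.6] w 43.8 q7 -1.37
top [250.5636 198.6727] [247 195   8   8  55] [0.5774 0.1294 0.117 ]
top [273.6226 197.8302] [270 194   8   9  53] [0.5781 0.0748 0.117 ]
top [262.4545 218.2727] [259 215   8   8  55] [0.5301 0.102  0.117 ]
[ 11.7 142.7   1.6   0.4  -0.3  -0.6] [ 11.  141.7 153.6   0.4  -0.3  -0.6]
```

View pics/g5.png

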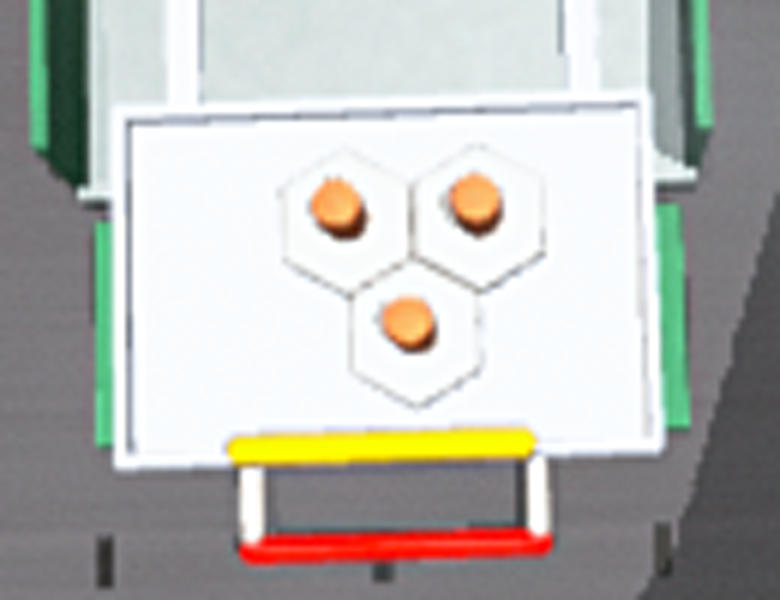

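Call:
step_arm([
  [[4, 40, 2, 0, 0, 0, 0.5], [8, 80, 2, 0.4, -0.3, -0.6, 0.5], [11, 120, 2, 0.4, -0.3, -0.6, 0.5], [11.5, 142, 10, 0.4, -0.3, -0.6, 0.5], [11.5, 142, 45, 0.4, -0.3, -0.6, 0.5], [11, 141.7, 80, 0.4, -0.3, -0.6, 0.5], [11, 141.7, 115, 0.4, -0.3, -0.6, 0.5], [11, 141.7, 145, 0.4, -0.3, -0.6, 0.5], [11, 141.7, 153, 0.4, -0.3, -0.6, 0.5], [11, 141.7, 153, 0.4, -0.3, -0.6, 0.5]],
])

```text
time: 29.55
tcp_pos: [0.6028, -0.3439, 0.0461]
tcp_rot: [1.0, 0.0, -0.002, -0.001]
wrist_force: [-0.6, 0.1, 0.8]
gripper_width: 0.0441
```

Call:
step_arm([
  [[0, 0, 0, 0, 0, 0, 0], [0, 0, 0, 0, 0, 0, 0], [0, 0, 0, 0, 0, 0, 0], [0, 0, 0, 0, 0, 0, 0], [0, 0, 0, 0, 0, 0, 0], [0, 0, 0, 0, 0, 0, 0], [0, 0, 0, 0, 0, 0, 0.5], [0, 0, 0, 0, 0, 0, 0.5], [0, 0, 0, 0, 0, 0, 0.5], [0, 0, 0, 0, 0, -7, 0.5]],
])

```text
time: 30.38
tcp_pos: [0.6027, -0.3435, 0.0459]
tcp_rot: [0.998, 0.061, -0.003, -0.001]
wrist_force: [0.2, -0.5, -0.2]
gripper_width: 0.0421
```

Run:
```python
from h import *
st(); print(rel((.6042,-.3449,.048),90))
```

```text
t 30.38 tcp [ 0.6027 -0.3435  0.0459] yaw 7.03 F [ 0.2 -0.5 -0.2] w 42.1 q7 -1.04
[  1.3   1.5  -2.1  -0.4   0.1 -83. ]
```

Call:
step_arm([
  [[0.5, 0, -2, 0, 0, -7, 0.5], [0.5, 0, -2, 0, 0, -14, 0.5], [0.5, 0, -2, 0, 0, -21, 0.5], [0.5, 0, -2, 0, 0, -28, 0.5], [0.5, 0, -2, -0.3, 0, -35, 0.5], [0.5, 0, -2, -0.3, 0, -42, 0.5], [0.5, 0, -2, -0.3, 0, -49, 0.5], [0.5, 0, -2, -0.4, 0.1, -56, 0.5], [0.5, 0, -2, -0.4, 0.1, -63, 0.5], [0.5, 0, -2, -0.4, 0.1, -70, 0.5]],
])

```text
time: 31.22
tcp_pos: [0.6029, -0.3435, 0.0476]
tcp_rot: [0.781, 0.625, -0.0, 0.0]
wrist_force: [-0.6, -0.9, -0.8]
gripper_width: 0.0439
```

Run:
```python
from h import *
st(); print(rel((.6042,-.3436,.048),90))
```

```text
t 31.22 tcp [ 0.6029 -0.3435  0.0476] yaw 77.36 F [-0.6 -0.9 -0.8] w 43.9 q7 -0.02
[  0.2   1.3  -0.4  -0.    0.1 -12.6]
```

Call:
step_arm([
  [[0.2, 1.3, 0, 0, 0, -7, 0.5], [0.2, 1.3, 0, 0, 0, -12.6, 0.5], [0.2, 1.3, 0, 0, 0, -12.6, 0.5], [0.2, 1.3, 0, 0, 0, -12.6, 0], [0.2, 1.3, 0, 0, 0, -12.6, 0], [0.2, 1.3, 0, 0, 0, -12.6, 0], [0.2, 1.3, 0, 0, 0, -12.6, 0], [0.2, 1.3, 0, 0, 0, -12.6, 0], [0.2, 1.3, 0, 0, 0, -12.6, 0], [0.2, 1.3, 0, 0, 0, -12.6, 0]],
], newtons=25)

```text
time: 32.05
tcp_pos: [0.6038, -0.3436, 0.0476]
tcp_rot: [0.707, 0.707, -0.001, -0.0]
wrist_force: [-2.6, 0.2, 1.2]
gripper_width: 0.0194
```

Call:
step_arm([
  [[0, 0, 0, 0, 0, 0, 0], [0, 0, -30, 0, 0, 0, 0], [0, 0, -70, 0, 0, 0, 0], [0, 0, -110, 0, 0, 0, 0], [0, 0, -150, 0, 0, 0, 0], [40, 0, -152, 0, 0, 0, 0], [80, -5, -152, 0, 0, 0, 0], [120, -10, -152, 0, 0, 0, 0], [160, -15, -152, 0, 0, 0, 0], [200, -20, -152, 0, 0, 0, 0]],
])

```text
time: 32.88
tcp_pos: [0.5834, -0.1414, 0.1989]
tcp_rot: [0.708, 0.707, -0.001, -0.0]
wrist_force: [0.3, 0.6, -3.9]
gripper_width: 0.0193
```

Run:
```python
from h import *
st(); t=arm.capture("top"); tops(t); cv2.imwrite("pics/t6.png",t["frame"][:,:,::-1])
print(rel((.5284,.1567,.2),90+YB+13.7))
```

```text
t 32.88 tcp [ 0.5834 -0.1414  0.1989] yaw 89.93 F [ 0.3  0.6 -3.9] w 19.3 q7 -0.08
top [250.5    198.6296] [247 195   8   8  54] [0.5775 0.1295 0.117 ]
top [273.6481 197.7593] [270 194   8   9  54] [0.5783 0.0747 0.117 ]
top [262.5    218.2857] [259 215   8   8  56] [0.5301 0.1019 0.117 ]
[287.2 -51.7   1.   -0.1  -0.3 -13.6]
```

View pics/t6.png

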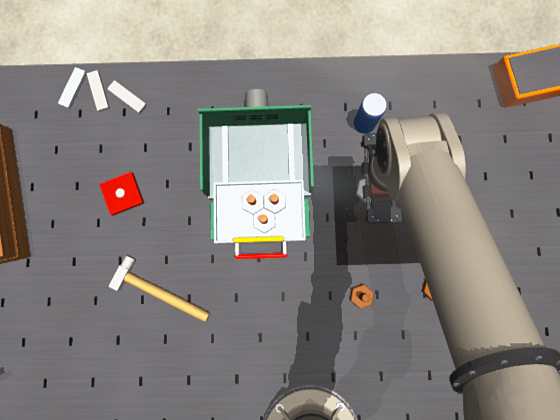

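Call:
step_arm([
  [[40, -7, 0, 0, 0, -3, 0], [80, -14, 0, 0, 0, -6, 0], [120, -21, 0, 0, 0, -9, 0], [160, -28, 0, 0, 0, -12, 0], [200, -35, 0, 0, 0, -13.6, 0], [240, -43, 0, 0, 0, -13.6, 0], [275, -50, 0, 0, -0.3, -13.6, 0], [287, -51.7, 0, 0, -0.3, -13.6, 0], [287, -51.7, 20, 0, -0.3, -13.6, 0], [287, -51.7, 50, 0, -0.3, -13.6, 0]],
])

```text
time: 33.77
tcp_pos: [0.53, 0.1599, 0.153]
tcp_rot: [0.613, 0.79, 0.003, 0.001]
wrist_force: [1.3, -1.9, -3.8]
gripper_width: 0.0195
```

Run:
```python
from h import *
st(); print(rel((.5284,.1567,.12),90+YB+13.7),rel((.5284,.1567,.095),90+YB+13.7))
```

```text
t 33.77 tcp [0.53   0.1599 0.153 ] yaw 104.36 F [ 1.3 -1.9 -3.8] w 19.5 q7 -0.45
[-2.8 -2.5 33.   0.3 -0.1  0.2] [-2.8 -2.6 58.   0.3 -0.1  0.2]
```

Call:
step_arm([
  [[-2.8, -2.5, 0, 0.3, 0, 0.2, 0], [-2.8, -2.5, 10, 0.3, 0, 0.2, 0], [-2.8, -2.5, 25, 0.3, 0, 0.2, 0], [-2.8, -2.5, 33, 0.3, 0, 0.2, 0], [-2.8, -2.5, 33, 0.3, 0, 0.2, 0], [-2.8, -2.5, 33, 0.3, 0, 0.2, 0], [-2.8, -2.5, 33, 0.3, 0, 0.2, 0], [-2.8, -2.5, 33, 0.3, 0, 0.2, 0], [-2.8, -2.5, 33, 0.3, 0, 0.2, 0], [-2.8, -2.5, 33, 0.3, 0, 0.2, 0]],
])

```text
time: 34.6
tcp_pos: [0.5287, 0.1568, 0.1205]
tcp_rot: [0.615, 0.789, 0.001, -0.0]
wrist_force: [0.2, -0.2, -3.3]
gripper_width: 0.0196
```

Run:
```python
from h import *
st(); print(rel((.5284,.1567,.0952),90+YB+13.7))
```

```text
t 34.6 tcp [0.5287 0.1568 0.1205] yaw 104.15 F [ 0.2 -0.2 -3.3] w 19.6 q7 -0.48
[-0.  -0.4 25.3  0.1 -0.1 -0. ]
```

Call:
step_arm([
  [[0, -0.4, 12, 0, 0, 0, 0], [0, -0.4, 19, 0, 0, 0, 0], [0, -0.4, 24, 0, 0, 0, 0], [0, -0.4, 25.3, 0, 0, 0, 0], [0, -0.4, 25.3, 0, 0, 0, 0], [0, -0.4, 25.3, 0, 0, 0, 0], [0, -0.4, 25.3, 0, 0, 0, 0.45], [0, -0.4, 25.3, 0, 0, 0, 0.45], [0, -0.4, 25.3, 0, 0, 0, 0.45], [0, -0.4, 5, 0, 0, 0, 0.45]],
])

```text
time: 35.43
tcp_pos: [0.5268, 0.1554, 0.1133]
tcp_rot: [0.615, 0.789, -0.001, -0.002]
wrist_force: [-0.1, 0.0, 0.2]
gripper_width: 0.0389
```

Call:
step_arm([
  [[0, 0, -40, 0, 0, 0, 0.45], [0, 0, -80, 0, 0, 0, 0.45], [40, 0, -85, 0, 0, 0, 0.45], [80, 0, -85, 0, 0, 0, 0.45], [120, 0, -85, 0, 0, 0, 0.45], [160, 0, -85, 0, 0, 0, 0.45], [160, 0, -85, 0, 0, 0, 0.45], [160, 0, -85, 0, 0, 0, 0.45], [160, 0, -85, 0, 0, 0, 0.45], [160, 0, -85, 0, 0, 0, 0.45]],
])

```text
time: 36.27
tcp_pos: [0.4889, 0.3087, 0.1984]
tcp_rot: [0.616, 0.788, -0.001, -0.001]
wrist_force: [0.4, -0.7, -0.8]
gripper_width: 0.0395
```

Run:
```python
from h import *
st(); t=arm.capture("top"); tops(t); crop(t,"g7",195,165,325,265,6); s=arm.capture("scene"); crop(s,"g8",130,160,340,300,3)
```

```text
t 36.27 tcp [0.4889 0.3087 0.1984] yaw 104.0 F [ 0.4 -0.7 -0.8] w 39.5 q7 -0.71
top [250.5 198.5] [247 195   8   8  52] [0.5778 0.1295 0.117 ]
top [273.6226 197.8302] [270 194   8   9  53] [0.5781 0.0748 0.117 ]
top [262.5088 218.2105] [259 214   8   9  57] [0.5302 0.1018 0.117 ]
top [239.5926 219.3148] [236 216   9   8  54] [0.5289 0.1558 0.117 ]
```

View pics/g7.png

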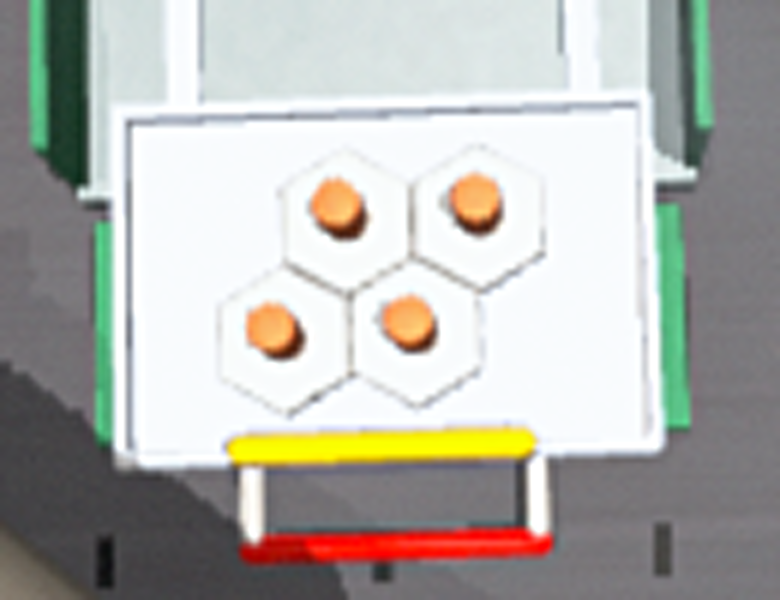

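View pics/g8.png

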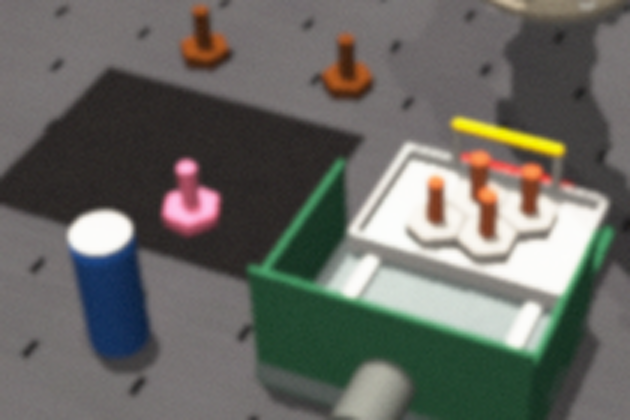

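Run:
```python
from h import *
c=arm.capture("top"); a=ends(yellow(c,(220,225,300,255))); print(unproj(c,np.array(a[:3]),.11))
print(rel((.4807,.115,.2),90.5),rel((.4807,.115,.111),90.5))
```

```text
[[0.4822 0.1135 0.11  ]
 [0.4819 0.1725 0.11  ]
 [0.4824 0.0547 0.11  ]]
[-186.2  -54.7   -1.4   -0.2    0.    13.5] [-186.2  -54.4   87.6   -0.2    0.    13.5]
```

Call:
step_arm([
  [[-38, -11, 0, 0, 0, 3, 0.35], [-76, -22, 0, 0, 0, 6, 0.35], [-114, -33, 0, 0, 0, 9, 0.35], [-152, -44, 0, 0, 0, 12, 0.35], [-186, -54, 0, 0, 0, 13.5, 0.35], [-186, -54, 0, 0, 0, 13.5, 0.35], [-186, -54, 0, 0, 0, 13.5, 0.35], [-186, -54, 20, 0, 0, 13.5, 0.35], [-186, -54, 40, 0, 0, 13.5, 0.35], [-186, -54, 40, 0, 0, 13.5, 0.35]],
], newtons=10)

```text
time: 37.25
tcp_pos: [0.4794, 0.1156, 0.156]
tcp_rot: [0.704, 0.711, -0.003, -0.003]
wrist_force: [-0.4, 0.1, -0.0]
gripper_width: 0.0308
```

Run:
```python
from h import *
st(); print(rel((.4813,.115,.111),90.5))
```

```text
t 37.25 tcp [0.4794 0.1156 0.156 ] yaw 90.57 F [-0.4  0.1 -0. ] w 30.8 q7 -0.6
[-0.6  2.3 45.  -0.5  0.1  0.1]
```

Call:
step_arm([
  [[-0.6, 2.3, 15, -0.5, 0, 0, 0.35], [-0.6, 2.3, 30, -0.5, 0, 0, 0.35], [-0.6, 2.3, 45, -0.5, 0, 0, 0.35], [-0.6, 2.3, 45, -0.5, 0, 0, 0.35], [-0.6, 2.3, 45, -0.5, 0, 0, 0.2], [-0.6, 2.3, 45, -0.5, 0, 0, 0.15], [-0.6, 2.3, 45, -0.5, 0, 0, 0.1], [-0.6, 2.3, 45, -0.5, 0, 0, 0], [-0.6, 2.3, 45, -0.5, 0, 0, 0], [-0.6, 2.3, 45, -0.5, 0, 0, 0]],
])

```text
time: 38.08
tcp_pos: [0.4814, 0.1155, 0.112]
tcp_rot: [0.703, 0.711, 0.0, 0.001]
wrist_force: [-3.6, 0.2, 6.0]
gripper_width: 0.0117
```

Call:
step_arm([
  [[0, 1, 0, 0, 0, 0, 0], [0, 3, 0, 0, 0, 0, 0], [0, 6, 0, 0, 0, 0, 0], [0, 10, 0, 0, 0, 0, 0], [0, 15, 0, 0, 0, 0, 0], [0, 20, 0, 0, 0, 0, 0], [0, 25, 0, 0, 0, 0, 0], [0, 30, 0, 0, 0, 0, 0], [0, 35, 0, 0, 0, 0, 0], [0, 40, 0, 0, 0, 0, 0]],
], newtons=20)

```text
time: 38.92
tcp_pos: [0.5201, 0.1159, 0.1121]
tcp_rot: [0.703, 0.711, -0.001, 0.0]
wrist_force: [-7.0, 0.5, 4.4]
gripper_width: 0.0116
```

Run:
```python
from h import *
st()
```

```text
t 38.92 tcp [0.5201 0.1159 0.1121] yaw 90.61 F [-7.   0.5  4.4] w 11.6 q7 -0.63
```

Call:
step_arm([
  [[0, 6, 0, 0, 0, 0, 0], [0, 11, 0, 0, 0, 0, 0], [0, 16, 0, 0, 0, 0, 0], [0, 21, 0, 0, 0, 0, 0], [0, 26, 0, 0, 0, 0, 0], [0, 31, 0, 0, 0, 0, 0], [0, 36, 0, 0, 0, 0, 0], [0, 41, 0, 0, 0, 0, 0], [0, 46, 0, 0, 0, 0, 0], [0, 51, 0, 0, 0, 0, 0]],
])

```text
time: 39.75
tcp_pos: [0.5698, 0.1164, 0.1121]
tcp_rot: [0.703, 0.711, -0.002, -0.001]
wrist_force: [-6.3, 0.1, 4.5]
gripper_width: 0.0111
```

Call:
step_arm([
  [[0, 6, 0, 0, 0, 0, 0], [0, 11, 0, 0, 0, 0, 0], [0, 16, 0, 0, 0, 0, 0], [0, 20, 0, 0, 0, 0, 0], [0, 24, 0, 0, 0, 0, 0], [0, 27, 0, 0, 0, 0, 0], [0, 30, 0, 0, 0, 0, 0], [0, 32, 0, 0, 0, 0, 0], [0, 33, 0, 0, 0, 0, 0], [0, 34, 0, 0, 0, 0, 0]],
])

```text
time: 40.58
tcp_pos: [0.6026, 0.1167, 0.1121]
tcp_rot: [0.703, 0.711, -0.004, -0.001]
wrist_force: [-5.7, -0.5, 4.7]
gripper_width: 0.0114
```

Run:
```python
from h import *
st()
```

```text
t 40.58 tcp [0.6026 0.1167 0.1121] yaw 90.63 F [-5.7 -0.5  4.7] w 11.4 q7 -0.58
```

Last few millimetres, creeping up to the stop.

Call:
step_arm([
  [[0, 2, 0, 0, 0, 0, 0], [0, 3, 0, 0, 0, 0, 0], [0, 4, 0, 0, 0, 0, 0], [0, 5, 0, 0, 0, 0, 0], [0, 6, 0, 0, 0, 0, 0], [0, 7, 0, 0, 0, 0, 0], [0, 8, 0, 0, 0, 0, 0], [0, 9, 0, 0, 0, 0, 0], [0, 10, 0, 0, 0, 0, 0], [0, 11, 0, 0, 0, 0, 0]],
])

```text
time: 41.42
tcp_pos: [0.6123, 0.1168, 0.1121]
tcp_rot: [0.703, 0.711, -0.005, -0.002]
wrist_force: [-7.8, -0.7, 4.6]
gripper_width: 0.0114
```

Run:
```python
from h import *
st()
```

```text
t 41.42 tcp [0.6123 0.1168 0.1121] yaw 90.64 F [-7.8 -0.7  4.6] w 11.4 q7 -0.58
```

Call:
step_arm([
  [[0, 2, 0, 0, 0, 0, 0], [0, 3, 0, 0, 0, 0, 0], [0, 4, 0, 0, 0, 0, 0], [0, 5, 0, 0, 0, 0, 0], [0, 6, 0, 0, 0, 0, 0], [0, 7, 0, 0, 0, 0, 0], [0, 7, 0, 0, 0, 0, 0], [0, 7, 0, 0, 0, 0, 0], [0, 7, 0, 0, 0, 0, 0], [0, 7, 0, 0, 0, 0, 0]],
])

```text
time: 42.25
tcp_pos: [0.6124, 0.1168, 0.1119]
tcp_rot: [0.703, 0.711, -0.011, -0.006]
wrist_force: [-23.7, -1.9, 17.8]
gripper_width: 0.0113
```

Run:
```python
from h import *
st()
```

```text
t 42.25 tcp [0.6124 0.1168 0.1119] yaw 90.72 F [-23.7  -1.9  17.8] w 11.3 q7 -0.57
```

Call:
step_arm([
  [[0, 1, 0, 0, 0, 0, 0], [0, 1, 0, 0, 0, 0, 0], [0, 1, 0, 0, 0, 0, 0.35], [0, 1, 0, 0, 0, 0, 0.35], [0, 1, 0, 0, 0, 0, 0.35], [0, 1, 0, 0, 0, 0, 0.35], [0, 1, -15, 0, 0, 0, 0.35], [0, 1, -40, 0, 0, 0, 0.35], [0, 1, -70, 0, 0, 0, 0.35], [0, 1, -100, 0, 0, 0, 0.35]],
])

```text
time: 43.08
tcp_pos: [0.6157, 0.1174, 0.2125]
tcp_rot: [0.703, 0.711, -0.011, -0.006]
wrist_force: [0.5, -0.0, 0.5]
gripper_width: 0.0308
```

Call:
step_arm([
  [[0, -41, 0, 0, 0, 0, 0.35], [0, -82, 0, 0, 0, 0, 0.35], [0, -123, 0, 0, 0, 0, 0.35], [0, -160, 0, 0, 0, 0, 0.35], [0, -160, 0, 0, 0, 0, 0.35], [0, -160, 0, 0, 0, 0, 0.35], [0, -160, 0, 0, 0, 0, 0.35], [0, -160, 0, 0, 0, 0, 0.35], [0, -160, 0, 0, 0, 0, 0.35], [0, -160, 0, 0, 0, 0, 0.35]],
])

```text
time: 43.92
tcp_pos: [0.4567, 0.1156, 0.2162]
tcp_rot: [0.703, 0.711, -0.011, -0.006]
wrist_force: [1.4, -0.0, 0.7]
gripper_width: 0.031
```

Run:
```python
from h import *
st(); t=arm.capture("top"); s=arm.capture("scene"); crop(t,"g9",195,95,325,265,4); crop(s,"g10",200,170,340,310,5)
tops(t)
a=ends(yellow(t,(220,170,300,200))); print(unproj(t,np.array(a[:3]),.11))
b=ends(yellow(s,(240,215,335,260))); print(unproj(s,np.array(b[:3]),.11))
r=ends(red(s,(255,200,345,235))); print(r[3],unproj(s,np.array(r[:3]),.032))
```

```text
t 43.92 tcp [0.4567 0.1156 0.2162] yaw 90.68 F [ 1.4 -0.   0.7] w 31.0 q7 -0.53
top [249.3529 144.6667] [246 141   8   8  51] [0.7089 0.1307 0.117 ]
top [272.24 143.76] [269 140   8   8  50] [0.7097 0.0756 0.117 ]
top [238.5577 164.8654] [235 161   8   9  52] [0.6598 0.1571 0.117 ]
top [261.28 163.68] [258 160   8   8  50] [0.6614 0.1027 0.117 ]
[[0.6138 0.1155 0.11  ]
 [0.6134 0.174  0.11  ]
 [0.6141 0.0566 0.11  ]]
[[0.6115 0.1182 0.11  ]
 [0.6128 0.0551 0.11  ]
 [0.6103 0.1748 0.11  ]]
105 [[0.4429 0.1133 0.032 ]
 [0.4428 0.0576 0.032 ]
 [0.4429 0.165  0.032 ]]
```

View pics/g9.png

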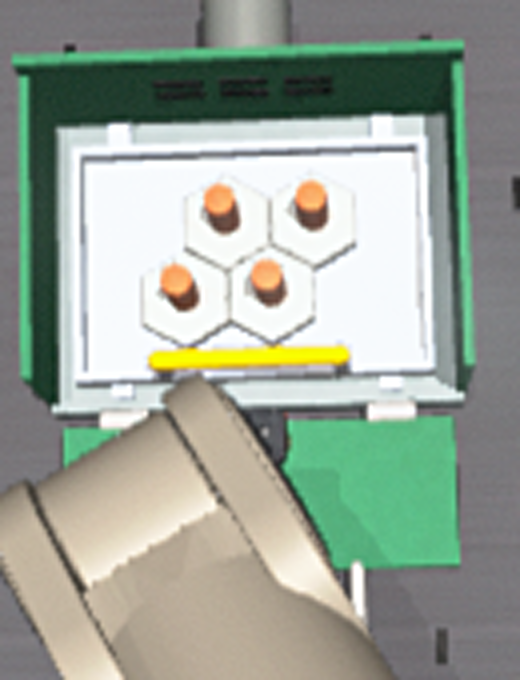

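View pics/g10.png

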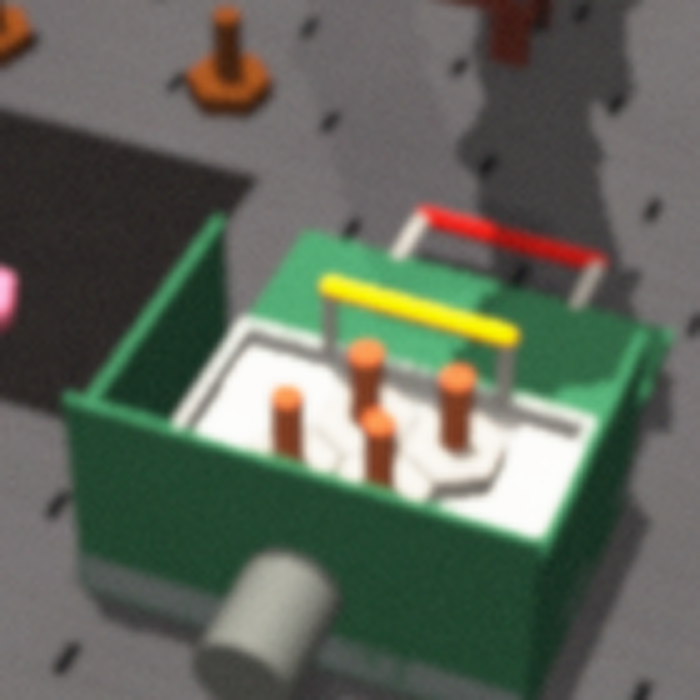

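Run:
```python
from h import *
st(); print(rel((.4432,.1155,.1),90.5),rel((.4432,.1155,.033),90.5))
```

```text
t 44.02 tcp [0.4563 0.1155 0.2162] yaw 90.7 F [-0.3 -0.5  0.3] w 30.9 q7 -0.53
[  0.9 -10.2 116.5  -1.4   0.4   0.2] [  1.4  -8.6 183.4  -1.4   0.4   0.2]
```

Call:
step_arm([
  [[0, -5, 20, -1.4, 0.4, 0, 0.35], [1, -10.2, 55, -1.4, 0.4, 0.2, 0.35], [1, -10.2, 90, -1.4, 0.4, 0.2, 0.35], [1, -10.2, 116, -1.4, 0.4, 0.2, 0.35], [1, -9.5, 140, -1.4, 0.4, 0.2, 0.35], [1, -9, 165, -1.4, 0.4, 0.2, 0.35], [1, -8.6, 180, -1.4, 0.4, 0.2, 0.35], [1, -8.6, 183, -1.4, 0.4, 0.2, 0.35], [1, -8.6, 183, -1.4, 0.4, 0.2, 0.35], [1, -8.6, 183, -1.4, 0.4, 0.2, 0.35]],
], newtons=15)

```text
time: 44.85
tcp_pos: [0.4437, 0.1155, 0.034]
tcp_rot: [0.704, 0.71, 0.0, 0.0]
wrist_force: [0.9, 0.0, -0.3]
gripper_width: 0.0306
```

Run:
```python
from h import *
st(); print(rel((.4432,.1155,.033),90.5)); s=arm.capture("scene"); crop(s,"g11",230,160,350,260,6)
```

```text
t 44.85 tcp [0.4437 0.1155 0.034 ] yaw 90.5 F [ 0.9  0.  -0.3] w 30.6 q7 -0.81
[-0.  -0.5  1.   0.  -0.   0. ]
```

View pics/g11.png

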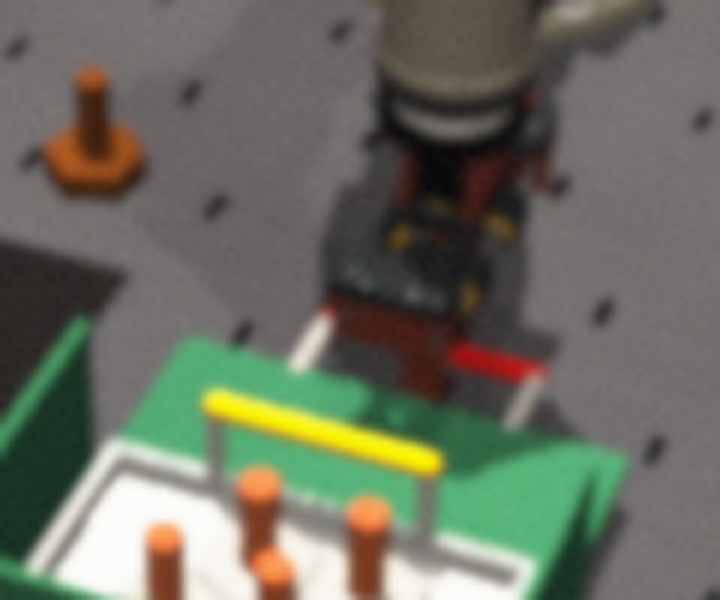

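Call:
step_arm([
  [[0, -0.3, 0, 0, 0, 0, 0], [0, -0.3, 0, 0, 0, 0, 0], [0, -0.3, 0, 0, 0, 0, 0], [0, -0.3, 0, 0, 0, 0, 0], [0, -0.3, 0, 0, 0, 0, 0], [0, -0.3, 0, 0, 0, 0, 0], [0, -0.3, 0, 0, 0, 0, 0], [0, -0.1, -5, 0, 0, 0, 0], [0, 0.2, -11.6, 0, 0, 0, 0], [0, 1.9, -23.1, 0, 0, 0, 0]],
], newtons=20)

```text
time: 45.73
tcp_pos: [0.4452, 0.1154, 0.0571]
tcp_rot: [0.704, 0.71, 0.0, -0.0]
wrist_force: [1.8, 2.3, -10.3]
gripper_width: 0.0114
```

Run:
```python
from h import *
st()
```

```text
t 45.73 tcp [0.4452 0.1154 0.0571] yaw 90.5 F [  1.8   2.3 -10.3] w 11.4 q7 -0.76
```

Call:
step_arm([
  [[0, 2.4, -11.4, 0, 0, 0, 0], [0, 5.6, -22.5, 0, 0, 0, 0], [0, 9.6, -33.4, 0, 0, 0, 0], [0, 14.6, -44, 0, 0, 0, 0], [0, 20.3, -54, 0, 0, 0, 0], [0, 27, -63.5, 0, 0, 0, 0], [0, 34.2, -72.5, 0, 0, 0, 0], [0, 42.2, -81, 0, 0, 0, 0], [0, 50.8, -88.7, 0, 0, 0, 0], [0, 60, -95.7, 0, 0, 0, 0]],
])

```text
time: 46.57
tcp_pos: [0.4973, 0.116, 0.1522]
tcp_rot: [0.703, 0.711, -0.007, -0.005]
wrist_force: [-24.7, 0.4, 16.6]
gripper_width: 0.0116
```

Run:
```python
from h import *
st(); s=arm.sense(); p=s["tcp_pos"]; print(np.hypot(p[0]-.5887,p[2]-.034), np.arctan2(.5887-p[0],p[2]-.034))
```

```text
t 46.57 tcp [0.4973 0.116  0.1522] yaw 90.61 F [-24.7   0.4  16.6] w 11.6 q7 -0.6
0.14940958160073012 0.6586644635125822
```

Call:
step_arm([
  [[0, 0, 0, 0, 0, 0, 0], [0, 2, 2, 0, 0, 0, 0], [0, 9.5, 5, 0, 0, 0, 0], [0, 16, -4, 0, 0, 0, 0], [0, 22, -10, 0, 0, 0, 0], [0, 29, -14, 0, 0, 0, 0], [0, 35, -17, 0, 0, 0, 0], [0, 42, -20, 0, 0, 0, 0], [0, 48.5, -22, 0, 0, 0, 0], [0, 55, -24, 0, 0, 0, 0]],
], newtons=8)

```text
time: 47.4
tcp_pos: [0.551, 0.1164, 0.1759]
tcp_rot: [0.703, 0.711, -0.009, -0.006]
wrist_force: [-8.8, -0.7, 7.1]
gripper_width: 0.0113
```

Run:
```python
from h import *
st(); s=arm.capture("scene"); crop(s,"g12",210,140,350,260,5)
```

```text
t 47.4 tcp [0.551  0.1164 0.1759] yaw 90.62 F [-8.8 -0.7  7.1] w 11.3 q7 -0.56
```

View pics/g12.png

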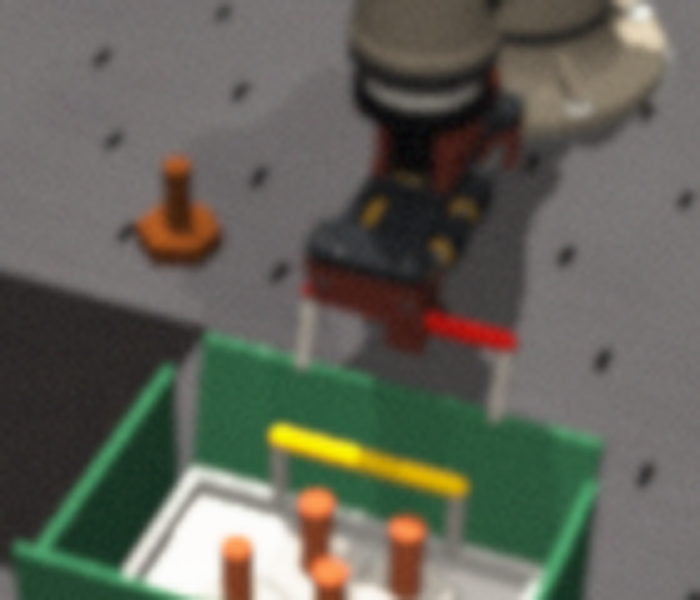

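Call:
step_arm([
  [[0, 6, -1, 0, 0, 0, 0], [0, 12, -2, 0, 0, 0, 0], [0, 18, -3, 0, 0, 0, 0], [0, 24, -4, 0, 0, 0, 0], [0, 30, -4.5, 0, 0, 0, 0], [0, 35, -5, 0, 0, 0, 0], [0, 39, -5, 0, 0, 0, 0], [0, 42, -5, 0, 0, 0, 0], [0, 44, -5, 0, 0, 0, 0], [0, 46, -5, 0, 0, 0, 0]],
])

```text
time: 48.28
tcp_pos: [0.595, 0.1168, 0.1811]
tcp_rot: [0.703, 0.711, -0.011, -0.007]
wrist_force: [-14.9, -2.0, 12.3]
gripper_width: 0.0241
```

Run:
```python
from h import *
st()
```

```text
t 48.28 tcp [0.595  0.1168 0.1811] yaw 90.62 F [-14.9  -2.   12.3] w 24.1 q7 -0.54
```

Call:
step_arm([
  [[0, -3, 0, 0, 0, 0, 0.3], [0, -5, 0, 0, 0, 0, 0.4], [0, -5, 0, 0, 0, 0, 0.4], [0, -5, 0, 0, 0, 0, 0.4], [0, -5, 0, 0, 0, 0, 0.4], [0, -5, -20, 0, 0, 0, 0.4], [0, -5, -50, 0, 0, 0, 0.4], [0, -5, -90, 0, 0, 0, 0.4], [0, -30, -120, 0, 0, 0, 0.4], [-30, -60, -120, 0, 0, 0, 0.4]],
])

```text
time: 49.12
tcp_pos: [0.5421, 0.0947, 0.3092]
tcp_rot: [0.701, 0.713, -0.005, -0.006]
wrist_force: [0.5, 0.8, 1.0]
gripper_width: 0.035
```

Call:
step_arm([
  [[-40, 0, 0, 0, 0, 0, 0.4], [-80, 0, 0, 0, 0, 0, 0.4], [-120, 0, 0, 0, 0, 0, 0.4], [-160, 0, 0, 0, 0, 0, 0.4], [-200, 0, 0, 0, 0, 0, 0.4], [-240, 0, 0, 0, 0, 0, 0.4], [-260, 0, 0, 0, 0, 0, 0.4], [-260, 0, 0, 0, 0, 0, 0.4], [-260, 0, 0, 0, 0, 0, 0.4], [-260, 0, 0, 0, 0, 0, 0.4]],
])

```text
time: 49.95
tcp_pos: [0.5471, -0.1639, 0.3089]
tcp_rot: [0.7, 0.714, -0.004, -0.006]
wrist_force: [0.8, 0.9, 0.7]
gripper_width: 0.035
```

Run:
```python
from h import *
st(); t=arm.capture("top"); s=arm.capture("scene"); crop(t,"g13",190,85,325,215,6); cv2.imwrite("pics/s14.png",s["frame"][:,:,::-1])
tops(t)
a=ends(red(t,(200,170,320,210))); b=ends(red(s,(240,190,335,250)))
print(a,b); print(tri([t,s],[a[0],b[0]]), unproj(t,a[0],.177))
b=ends(yellow(s,(240,215,335,260))); print(unproj(s,np.array(b[:3]),.11))
```

```text
t 49.95 tcp [ 0.5471 -0.1639  0.3089] yaw 91.12 F [0.8 0.9 0.7] w 35.0 q7 0.07
top [249.3061 144.7551] [246 141   8   8  49] [0.7087 0.1308 0.117 ]
top [272.1765 144.0588] [269 140   8   9  51] [0.709  0.0758 0.117 ]
top [238.6275 164.902 ] [235 161   8   9  51] [0.6597 0.1569 0.117 ]
top [261.2157 163.7255] [258 160   8   8  51] [0.6613 0.1029 0.117 ]
top [241. 187.] [232 187  19   1  19] [0.6059 0.1517 0.117 ]
top [264.   186.12] [252 186  25   2  25] [0.6068 0.0971 0.117 ]
(array([255.3454, 188.7871]), array([283.994, 187.821]), array([225.9925, 189.7771]), 249) (array([285.2987, 208.6169]), array([265.6713, 203.1887]), array([307.098 , 214.6457]), 154)
(array([0.5899, 0.1124, 0.1793]), array([ 0.4593, -0.1814,  0.6252,  0.0219])) [[0.59   0.1136 0.177 ]]
[[0.6108 0.1145 0.11  ]
 [0.6116 0.0519 0.11  ]
 [0.6101 0.1755 0.11  ]]
```

View pics/g13.png

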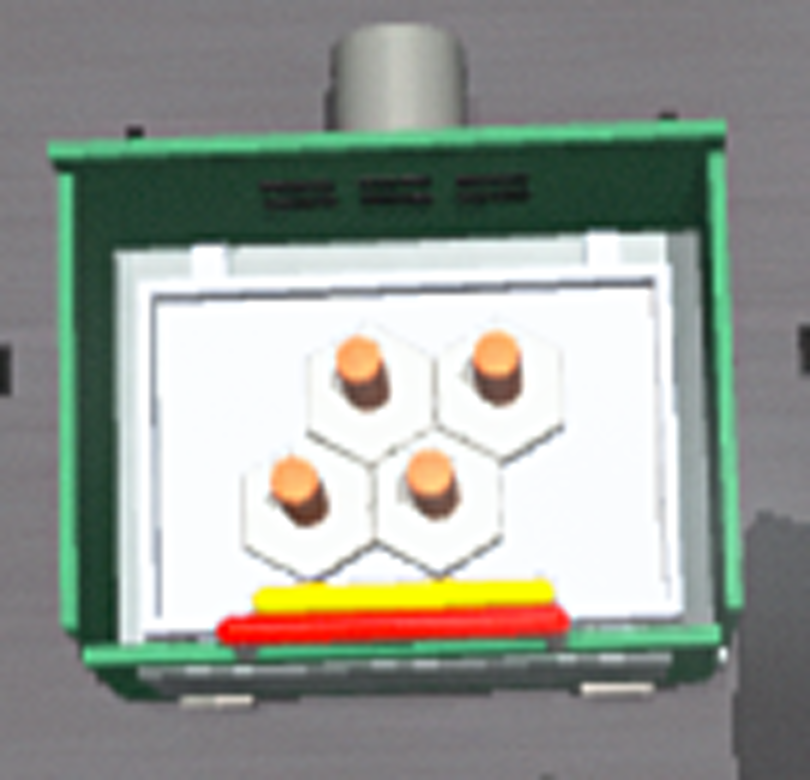

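View pics/s14.png

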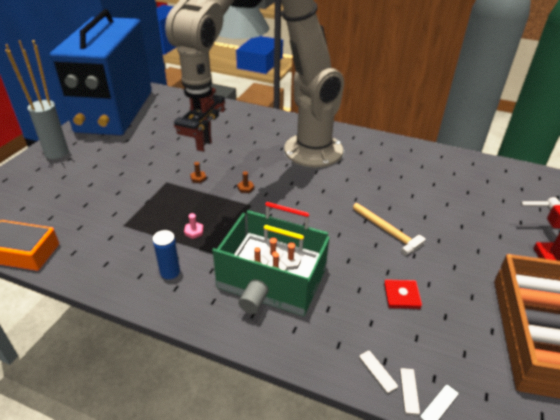

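```bash
python3 -c "
from workcell import arm
print(arm.finish_job())"
```

```text
the job is handed in; nothing more can be done
None
```

The welding job is done and handed in after about 50 s of the 210 s allowed. The hand-in reports no verdict.

**What I did:** I folded the flap down and pulled the carrier to its stop. All four studs from the mat now stand in a close-packed rhombus in the tray. I then pushed the carrier home to its stop and folded the flap up again. The pink and brown look-alikes, can, hammer and red square were not touched.

**Last checks:**
- **Studs:** All four stand in the tray. Touching neighbours measured about 54 to 56 mm between centres, against the 57 mm limit. Each stud touches at least two others.
- **Carrier:** The push ended against the inner stop at about 24 N. A last camera view puts the yellow bar within about 2 mm of that spot.
- **Flap:** The red bar is above the hinge line to within about 2 mm, roughly 0.01 rad against the 0.06 rad limit.

**Things that did not go to plan:**
- When I let go of the pulled-out carrier it crept back about 9 mm. By my estimate it stayed at about 131 mm, above the 110 mm needed while placing the studs.
- Folding the flap up briefly loaded the wrist to about 30 N and the bar slipped a little in the grip. I lowered the grip force and finished at low load.

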